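# Cure the lacquered test rods under the bench lamp

### The arm

A 6-joint arm with a two-finger parallel gripper is mounted at the origin on a cart in front of the work surface, level with it; the furniture and walls round the work are solid. World frame = base frame: x ahead of the robot, y to its left, z up, the work surface at z = 0. Lengths are in m, angles in rad, forces in N, time in s.
With the tool pointing down it reaches from about 0.25 to 0.775 m from the base axis. Payload 4 kg.
Tool frame: the origin (TCP) lies at the very end of the fingers, on their centre line; the grasp point (between the pads) lies 19 mm behind it (manip.grip_point_offset is the distance from the TCP to the grasp point, in m); z points along the fingers, y is the line along which they close (so a half turn about z gives the same grasp; the last joint's range is limited). The gripper opens to 94 mm and grips with 3 to 60 N. Pads are 16 mm wide; open, the fingers measure 119 mm over their backs; the gripper's body (75 mm by 177 mm) begins 78 mm behind the grasp point.
Start: joints at [1.173, 0.087, 1.371, -0, 1.684, -0.103], TCP at [0.16, 0.526, 0.206] pointing down, gripper open.
Joint ranges: [-3.1, 3.1], [-0.76, 2.03], [0.27, 2.55], [-1.08, 4.22], [0.17, 2.65], [-2.57, 2.57]. Speed limits (rad/s): [2.79, 2.79, 3.14, 3.14, 3.14, 3.14].

### API

Orientations are given as [roll, pitch, yaw] about the fixed x, y, z axes, in that order (R = Rz(yaw) Ry(pitch) Rx(roll)).
In Python, from plant import manip, camera, camera_params, order, finder gives the robot as it stands.
- The arm moves only by the shell command python3 -m crank 'ROWS' [FORCE]. ROWS is JSON, a list of rows, each an object with "translation": the shift along the tool's x, y, z in mm, a list of three; "rot": the turn, a rotation vector about the tool's x, y, z in degrees, a list of three; "claw": the closure, from 0 (fully open) to 1 (shut). In form: [{"translation": [tx, ty, tz], "rot": [ax, ay, az], "claw": claw}, ...]. A call has 1 to 10 rows; each row shifts and turns the commanded pose from where the row before left it, along the tool's axes as they then stand; what a row does not reach is not made up. A row lasts 1/12 s, in which the tool goes at most 41.7 mm and 7.16 degrees, less where a joint would pass 70% of its speed; a pose out of reach is approached as far as the arm can. A call is refused whole if a number of a shift passes 41.7 or a number of a turn 7.16, either way. A call with a gripper value outside its range is refused whole. The fingers move at their own pace and stop on an object; FORCE is the grip in N (left out, the last holds). Time passes only in rows, so rows that do not move let the fingers close. It gives the time, the measured TCP pose, the force, the opening and the grip force at its end, in the units of the state.
- manip.observe(): the state, without advancing time (a new reading comes with each control period).
- camera(name): name is "side" or "top" or "wrist"; returns (picture, depth): 420x560x3 uint8, blue, green, red; 420x560 float32, m along the optical axis (not along the pixel's ray), 0 where there is no reading.
- camera_params(name): a dict with "mtx" (3x3 intrinsics, pixels), "rvec" (rotation vector, rad) and "tvec" (3), from world to camera coordinates, as OpenCV has them. Camera axes: x right, y down, z forward; pixel columns grow to the right and rows downward; lengths in m; the calibration is good to about 2 mm. A picture is of the moment at which its call begins: read the wrist's pose just before it. camera_params takes no time and is no camera call; for the wrist camera it gives the pose at the moment of the call.
- order.close_job(): hands the job in; it is judged then, once.
Trained networks look in the newest picture that a camera, given by its name, has taken for a name from the list of things; names that differ only in an ending like _2 or _b are one class to them, and where a whole thing is asked for, a point or a joint stands for the part that bears it (a point fixed in the world has none). Each returns a list of dicts, best first, with "confidence" (0 to 1); they miss things now and then, are a little off and sometimes report something else, mostly with a low value. They report only what shows in the picture. A call takes as long as a camera call.
- finder.spot_in(target, camera): "position" ([column, row] as shares, 0 to 1, of the picture: columns of its width, rows of its height, amid what is visible of it).
- finder.masks_of(target, camera): "region" (420x560 bool, what is visible of it) and "position" ([column, row] as shares, 0 to 1, of the picture: columns of its width, rows of its height, amid what is visible of it).
- finder.spot_point(target, camera): "position" ([column, row] as shares, 0 to 1, of the picture: columns of its width, rows of its height: a listed point, or the origin of a listed thing).
The state is a dict: "time_s": time; "joint_pos": joint angles; "qvel": joint speeds; "joint_efforts": joint torques, N m; "ee_pos": TCP position; "ee_rot": TCP orientation; "wrist_force": force on the tool from outside, world axes, zero at the start; "ft_torque": the same for the moment, N m; "finger_gap": finger opening in m; "grasp_force": force on a finger pad.
Only numpy, scipy, OpenCV 4.12 (cv2) and the standard library are available. Lean on these libraries where they do the work, as an engineer would, in place of code of your own. Each camera call takes 0.05 s, during which the arm holds its last target. There are 200 camera calls.

### The job

Cure the test rods: move every rod from the wooden block into a vial of its own on the carrier, pushed fully down, then push the carrier in under the lamp hood right up to the back wall. With the carrier in there, set the lamp's dimmer lever straight up (half power), leave it so for three seconds, then turn it off by bringing the lever all the way back towards the hood's open front, and finally draw the carrier out until it stands on the table clear of the hood, every rod still in its vial. Leave the other things on the table where they are.

Things in the scene. Friction and masses are not known exactly. Their poses are not given: they have to be found in the camera images.
- rod0: steel test rod, 84 mm, 40 g (2 to 4 of them, alike; absent: None). Below: shaft 8 mm thick, 50 mm long, with a rounded end. Above: dark round grip, 14 mm thick, 34 mm long, with a flat shoulder underneath. Origin: the lower tip, on the axis; z runs up to the grip. Starts upright in a hole of the wooden block, shoulder resting on the block.
- rod1: steel test rod, 84 mm, 40 g (2 to 4 of them, alike; absent: None). Below: shaft 8 mm thick, 50 mm long, with a rounded end. Above: dark round grip, 14 mm thick, 34 mm long, with a flat shoulder underneath. Origin: the lower tip, on the axis; z runs up to the grip. Starts upright in a hole of the wooden block, shoulder resting on the block.
- rod2: steel test rod, 84 mm, 40 g (2 to 4 of them, alike; absent: None). Below: shaft 8 mm thick, 50 mm long, with a rounded end. Above: dark round grip, 14 mm thick, 34 mm long, with a flat shoulder underneath. Origin: the lower tip, on the axis; z runs up to the grip. Starts upright in a hole of the wooden block, shoulder resting on the block.
- rod3: steel test rod, 84 mm, 40 g (2 to 4 of them, alike; absent: None). Below: shaft 8 mm thick, 50 mm long, with a rounded end. Above: dark round grip, 14 mm thick, 34 mm long, with a flat shoulder underneath. Origin: the lower tip, on the axis; z runs up to the grip. Starts upright in a hole of the wooden block, shoulder resting on the block.
- block: fixed wooden drying block, 46 (x) x 128 (y) x 62 (z) mm, origin at the centre of its underside; four holes 10.5 mm wide and 56 mm deep in a row along its y axis, at y = -48, -16, 16 and 48 mm. A seated rod's grip spans 62 to 96 mm above the table.
- carrier: loose aluminium carrier, 0.5 kg; origin: centre of the underside of its plate, 62 (x) x 126 (y) x 8 mm. Four amber vials 17 mm across in a row along y (x = 0), mouths 70 mm up; 104 mm high with rods in. A tongue 30 mm wide with a grip fin runs to x = -109 mm. x points from fin to vials. Starts in front of the hood, clear of it, off line and up to 0.22 rad askew.
- vial0 (a point): centre of the mouth of a vial (y = -51 mm on the carrier). Bore 11 mm, inner floor 58 mm below the mouth, so a rod that is fully down rests with its shoulder on the mouth's rim and its tip 50 mm below this point. Axes as the carrier's.
- vial1 (a point): centre of the mouth of a vial (y = -17 mm on the carrier). Bore 11 mm, inner floor 58 mm below the mouth, so a rod that is fully down rests with its shoulder on the mouth's rim and its tip 50 mm below this point. Axes as the carrier's.
- vial2 (a point): centre of the mouth of a vial (y = 17 mm on the carrier). Bore 11 mm, inner floor 58 mm below the mouth, so a rod that is fully down rests with its shoulder on the mouth's rim and its tip 50 mm below this point. Axes as the carrier's.
- vial3 (a point): centre of the mouth of a vial (y = 51 mm on the carrier). Bore 11 mm, inner floor 58 mm below the mouth, so a rod that is fully down rests with its shoulder on the mouth's rim and its tip 50 mm below this point. Axes as the carrier's.
- fin (a point): point on the carrier's grip fin, 98 mm above the table and 90 mm behind (-x) the carrier's origin. The fin is an upright plate 30 mm long (x), 10 mm thick (y), its top 115 mm above the table: pinch it across its thickness (carrier's y) from above.
- hood: fixed grey lamp hood. Origin on the table, where the carrier's origin is when fully home; x points inwards. Opening to -x: 164 mm wide (y = -82 to 82), 118 mm high; front edges of roof and walls at x = -45 mm, back wall (stop for the plate's front edge) at x = 31 mm. Outside 188 mm wide, 138 mm high. The lever box stands beside it at y = -155 mm.
- dimmer (a joint): dimmer lever on the box beside the hood, rad: 0 = off, leaning 0.7 rad from upright towards the hood's -x (the side of its open front); 0.7 = straight up (half power); 1.4 = full power, leaning towards the hood's +x. It stays where it is left; about 1 N at the ball moves it. It starts near off.
- dimmer_tip (a point): centre of the lever's black ball, 26 mm in diameter, 80 mm from the pivot. The pivot is 22 mm above the table at x = -75, y = -155 mm in the hood's frame; its axis is the hood's y: ball = pivot + 80 mm x (sin(j - 0.7) along the hood's x, cos(j - 0.7) up), j the joint.
- tape_measure: yellow tape measure, 36 x 83 x 62 mm, a bystander: not to be moved
- oil_can: green oil can, 66 x 85 x 142 mm, a bystander: not to be moved
- pliers_red: red pliers, 52 x 171 x 13 mm, lying flat, a bystander: not to be moved

How it is judged:
On the way, in this order (a step that is already met when the one before it is completed fails the run):
1. every rod stands fully down in a vial (((horizontal distance between rod0 and vial0 below 0.006 m and z of rod0 in the frame of vial0 below -0.044 m and angle between rod0's own z axis and vertical below 0.15 rad) or (horizontal distance between rod0 and vial1 below 0.006 m and z of rod0 in the frame of vial1 below -0.044 m and angle between rod0's own z axis and vertical below 0.15 rad) or (horizontal distance between rod0 and vial2 below 0.006 m and z of rod0 in the frame of vial2 below -0.044 m and angle between rod0's own z axis and vertical below 0.15 rad) or (horizontal distance between rod0 and vial3 below 0.006 m and z of rod0 in the frame of vial3 below -0.044 m and angle between rod0's own z axis and vertical below 0.15 rad)) and ((horizontal distance between rod1 and vial0 below 0.006 m and z of rod1 in the frame of vial0 below -0.044 m and angle between rod1's own z axis and vertical below 0.15 rad) or (horizontal distance between rod1 and vial1 below 0.006 m and z of rod1 in the frame of vial1 below -0.044 m and angle between rod1's own z axis and vertical below 0.15 rad) or (horizontal distance between rod1 and vial2 below 0.006 m and z of rod1 in the frame of vial2 below -0.044 m and angle between rod1's own z axis and vertical below 0.15 rad) or (horizontal distance between rod1 and vial3 below 0.006 m and z of rod1 in the frame of vial3 below -0.044 m and angle between rod1's own z axis and vertical below 0.15 rad)) and ((horizontal distance between rod2 and vial0 below 0.006 m and z of rod2 in the frame of vial0 below -0.044 m and angle between rod2's own z axis and vertical below 0.15 rad) or (horizontal distance between rod2 and vial1 below 0.006 m and z of rod2 in the frame of vial1 below -0.044 m and angle between rod2's own z axis and vertical below 0.15 rad) or (horizontal distance between rod2 and vial2 below 0.006 m and z of rod2 in the frame of vial2 below -0.044 m and angle between rod2's own z axis and vertical below 0.15 rad) or (horizontal distance between rod2 and vial3 below 0.006 m and z of rod2 in the frame of vial3 below -0.044 m and angle between rod2's own z axis and vertical below 0.15 rad)) and ((horizontal distance between rod3 and vial0 below 0.006 m and z of rod3 in the frame of vial0 below -0.044 m and angle between rod3's own z axis and vertical below 0.15 rad) or (horizontal distance between rod3 and vial1 below 0.006 m and z of rod3 in the frame of vial1 below -0.044 m and angle between rod3's own z axis and vertical below 0.15 rad) or (horizontal distance between rod3 and vial2 below 0.006 m and z of rod3 in the frame of vial2 below -0.044 m and angle between rod3's own z axis and vertical below 0.15 rad) or (horizontal distance between rod3 and vial3 below 0.006 m and z of rod3 in the frame of vial3 below -0.044 m and angle between rod3's own z axis and vertical below 0.15 rad))), for 0.2 s.
2. the carrier is home under the hood, with all rods in it (all of step 1 and x of carrier in the frame of hood above -0.014 m and angle between the x axis of carrier and the x axis of hood, either way round below 0.2 rad and angle between carrier's own z axis and vertical below 0.1 rad), for 0.2 s.
3. the lever is straight up for three seconds while the carrier is home with all rods in it (all of step 2 and value of joint dimmer between 0.56 and 0.84 rad), for 2.8 s.
4. the lever is back at off, with the rods still in their vials under the hood (all of step 1 and value of joint dimmer below 0.12 rad and x of carrier in the frame of hood above -0.07 m), for 0.2 s.
At the end, for the whole second after the job is handed in: Every rod stands in a vial, within 6 mm of fully down and 0.15 rad of upright; the lever reads under 0.12 rad (off; straight up meant 0.56 to 0.84); the carrier stands at rest on the table, its origin at least 85 mm in front of the hood's origin (home meant within 14 mm of it) (all of step 1 and x of carrier in the frame of hood below -0.085 m and height (world z) of carrier between -0.01 and 0.01 m and angle between carrier's own z axis and vertical below 0.1 rad and value of joint dimmer below 0.12 rad and linear speed of carrier below 0.01 m/s); the robot touches nothing.
It fails at once if the tape measure is moved more than 30 mm (distance of tape_measure from where it was at the start of the episode above 0.03 m).
It fails at once if the oil can is moved more than 30 mm (distance of oil_can from where it was at the start of the episode above 0.03 m).
It fails at once if the pliers red is moved more than 30 mm (distance of pliers_red from where it was at the start of the episode above 0.03 m).
Of rod0, rod1, rod2, rod3 only 2 to 4 are there at a start; the rules pass over those that are not, and their reading is None.
At some moment in a run one of carrier may be knocked a few centimetres aside while the robot is not near it.
It also fails if it takes over 210 s, if anything falls off the work surface, if the arm or the gripper's body presses on something with over 40 N, if the wrist force passes 120 N, or if a joint passes its speed limit or range.

## Working session

There is one attempt and no reset: what is moved stays moved. The work goes in short steps, Python scripts to look and compute and a shell command to move; the robot and the scene stay as the last step left them, time stands still between calls to the robot, and variables do not carry over. Pictures are saved under pics/ and viewed, at most 17 in all, crops included, and the job is handed in when it is done.

```bash
mkdir -p pics; ls; cat > h.py <<'E'
import numpy as np, cv2
from scipy.spatial.transform import Rotation as R
from plant import manip, camera, camera_params, order, finder
def cam(n):
    p=camera_params(n); return np.array(p['mtx'],float),cv2.Rodrigues(np.array(p['rvec'],float))[0],np.array(p['tvec'],float).ravel()
def ray(n,c,r,z,P=None):
    K,Rm,t=P or cam(n); d=Rm.T@np.linalg.solve(K,[c,r,1]); o=-Rm.T@t
    return o+d*(z-o[2])/d[2]
def cloud(n,dep,P=None):
    K,Rm,t=P or cam(n); v,u=np.mgrid[:420,:560]
    c=np.stack([u,v,np.ones_like(u)],-1)@np.linalg.inv(K).T*dep[...,None]
    return (c-t)@Rm
def st():
    s=manip.observe(); print(round(s['time_s'],2),np.round(s['ee_pos'],4),np.round(s['ee_rot'],3),'gap',round(s['finger_gap'],4),'F',np.round(s['wrist_force'],1),s['grasp_force']); return s
def togo(x,y,z=None,yaw=None):
    "mm in tool axes to target; yaw change deg about tool z"
    s=manip.observe(); Rm=R.from_euler('xyz',s['ee_rot']).as_matrix()
    p=np.array([x,y,s['ee_pos'][2] if z is None else z]); d=Rm.T@(p-s['ee_pos'])*1000
    return np.round(d,1)
E
python3 - <<'E'
from h import *
s=st()
for n in ['top','side']:
    im,d=camera(n); P=cam(n)
    cv2.imwrite(f'pics/{n}0.png',im); np.save(f'{n}0.npy',d)
    print(n,'cam at',np.round(-P[1].T@P[2],3))
    zs=dict(vial0=.07,vial1=.07,vial2=.07,vial3=.07,fin=.098,dimmer_tip=.085,hood=0,block=0,carrier=0)
    for k,z in zs.items():
        for q in finder.spot_point(k,n)[:2]:
            c,r=q['position'][0]*560,q['position'][1]*420
            print(k,round(q['confidence'],2),int(c),int(r),np.round(ray(n,c,r,z,P),3))
    for q in finder.masks_of('rod0',n)[:6]:
        c,r=q['position'][0]*560,q['position'][1]*420
        print('rod',round(q['confidence'],2),int(c),int(r),np.round(ray(n,c,r,.096,P),3))
E
```

```text
pics
0.0 [0.1596 0.5258 0.2043] [-3.139 -0.     2.847] gap 0.0935 F [-0.3  0.4  1.1] 0.0
top cam at [ 0.366 -0.391  1.137]
vial0 0.94 235 206 [ 0.493 -0.32   0.07 ]
vial0 0.93 218 199 [ 0.507 -0.286  0.07 ]
vial1 0.94 235 206 [ 0.493 -0.32   0.07 ]
vial1 0.93 218 199 [ 0.507 -0.286  0.07 ]
vial2 0.94 235 206 [ 0.493 -0.32   0.07 ]
vial2 0.93 218 199 [ 0.507 -0.286  0.07 ]
vial3 0.94 235 206 [ 0.493 -0.32   0.07 ]
vial3 0.93 218 199 [ 0.507 -0.286  0.07 ]
fin 0.8 196 243 [ 0.42  -0.245  0.098]
dimmer_tip 0.51 289 200 [ 0.499 -0.426  0.085]
dimmer_tip 0.47 260 268 [ 0.369 -0.367  0.085]
hood 0.74 296 132 [ 0.657 -0.45   0.   ]
hood 0.72 227 136 [ 0.653 -0.301  0.   ]
block 0.57 258 267 [ 0.372 -0.361  0.   ]
block 0.17 288 197 [ 0.517 -0.428  0.   ]
carrier 0.63 258 263 [ 0.38  -0.361  0.   ]
carrier 0.62 217 205 [ 0.505 -0.278  0.   ]
rod 0.5 259 261 [ 0.382 -0.365  0.096]
rod 0.34 286 194 [ 0.51  -0.422  0.096]
side cam at [ 0.081 -0.947  0.628]
vial0 0.92 251 166 [ 0.513 -0.23   0.07 ]
vial0 0.77 267 192 [ 0.492 -0.321  0.07 ]
vial1 0.92 251 166 [ 0.513 -0.23   0.07 ]
vial1 0.77 267 192 [ 0.492 -0.321  0.07 ]
vial2 0.92 251 166 [ 0.513 -0.23   0.07 ]
vial2 0.77 267 192 [ 0.492 -0.321  0.07 ]
vial3 0.92 251 166 [ 0.513 -0.23   0.07 ]
vial3 0.77 267 192 [ 0.492 -0.321  0.07 ]
fin 0.92 214 171 [ 0.424 -0.243  0.098]
dimmer_tip 0.5 303 206 [ 0.511 -0.407  0.085]
hood 0.72 326 193 [ 0.644 -0.313  0.   ]
block 0.87 220 257 [ 0.367 -0.358  0.   ]
carrier 0.94 261 207 [ 0.507 -0.277  0.   ]
rod 0.53 207 229 [ 0.337 -0.381  0.096]
```

View pics/top0.png

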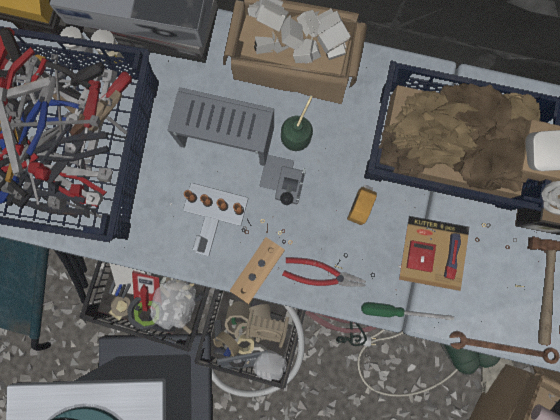

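View pics/side0.png

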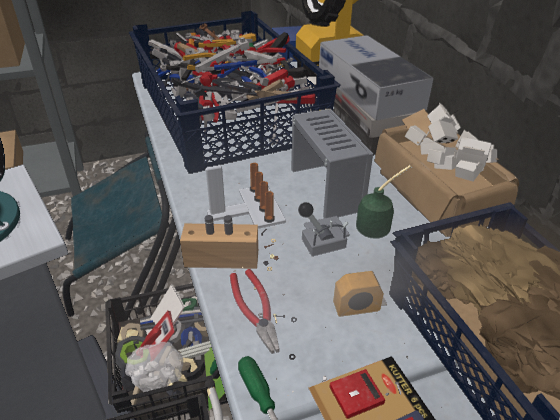

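Top: the hood is at (220,120), the carrier at (215,205) with its fin at (203,242), and the block at (258,268). The lever is at (288,197), with the can, tape and pliers to the right. Side: two rods are visible in the block at (209,222) and (228,222), with empty holes elsewhere.

```bash
python3 - <<'E'
from h import *
s=st(); K,Rm,t=cam('wrist'); T=R.from_euler('xyz',s['ee_rot']).as_matrix()
print('wristcam in tool',np.round(T.T@(-Rm.T@t-s['ee_pos']),3),'axis',np.round(T.T@Rm[2],3),'camx',np.round(T.T@Rm[0],3),K[0,0])
d=np.load('top0.npy'); C=cloud('top',d)
for nm,zlo,zhi,x0,x1,y0,y1 in [('hoodroof',.125,.15,.5,.8,-.45,-.15),('block',.052,.072,.28,.46,-.46,-.28)]:
    m=(C[...,2]>zlo)&(C[...,2]<zhi)&(C[...,0]>x0)&(C[...,0]<x1)&(C[...,1]>y0)&(C[...,1]<y1)
    p=C[m][:,:2].astype(np.float32); r=cv2.minAreaRect(p*1000); print(nm,len(p),np.round(cv2.boxPoints(r)),np.round(r[0]),np.round(r[1]),round(r[2],1))
m=(C[...,2]>.08)&(C[...,0]>.28)&(C[...,0]<.46)&(C[...,1]>-.46)&(C[...,1]<-.28); print(np.round(C[m],3)[:20])
print(togo(.40,-.31,.38))
E
```

```text
1.1 [0.1598 0.5263 0.2055] [ 3.141 -0.     2.847] gap 0.0943 F [ 0.4 -0.5 -0.3] 0.0
wristcam in tool [ 0.065  0.001 -0.179] axis [-0.226 -0.001  0.974] camx [0.    1.    0.001] 342.9183261005365
hoodroof 4800 [[ 579. -397.]
 [ 790. -453.]
 [ 864. -173.]
 [ 653. -117.]] [ 721. -285.] [289. 218.] 75.3
block 1401 [[ 302. -340.]
 [ 406. -415.]
 [ 433. -377.]
 [ 329. -303.]] [ 367. -359.] [ 46. 128.] 54.3
[[ 0.366 -0.391  1.137]
 [ 0.366 -0.391  1.137]
 [ 0.366 -0.391  1.137]
 [ 0.366 -0.391  1.137]
 [ 0.366 -0.391  1.137]
 [ 0.366 -0.391  1.137]
 [ 0.366 -0.391  1.137]
 [ 0.366 -0.391  1.137]
 [ 0.366 -0.391  1.137]
 [ 0.366 -0.391  1.137]
 [ 0.366 -0.391  1.137]
 [ 0.366 -0.391  1.137]
 [ 0.366 -0.391  1.137]
 [ 0.366 -0.391  1.137]
 [ 0.366 -0.391  1.137]
 [ 0.366 -0.391  1.137]
 [ 0.366 -0.391  1.137]
 [ 0.366 -0.391  1.137]
 [ 0.366 -0.391  1.137]
 [ 0.366 -0.391  1.137]]
[-472.8 -730.4 -174.6]
```

```bash
r() { :; }
python3 -m crank '[{"translation":[-16,-24,-12],"rot":[0,0,0],"claw":0.5},{"translation":[-16,-24,-12],"rot":[0,0,0],"claw":0.5},{"translation":[-16,-24,-12],"rot":[0,0,0],"claw":0.5},{"translation":[-16,-24,-12],"rot":[0,0,0],"claw":0.5},{"translation":[-16,-24,-12],"rot":[0,0,0],"claw":0.5},{"translation":[-16,-24,-12],"rot":[0,0,0],"claw":0.5},{"translation":[-16,-24,-12],"rot":[0,0,0],"claw":0.5},{"translation":[-16,-24,-12],"rot":[0,0,0],"claw":0.5},{"translation":[-16,-24,-12],"rot":[0,0,0],"claw":0.5},{"translation":[-16,-24,-12],"rot":[0,0,0],"claw":0.5}]' 
python3 -m crank '[{"translation":[-16,-24,-6],"rot":[0,0,0],"claw":0.5},{"translation":[-16,-24,-6],"rot":[0,0,0],"claw":0.5},{"translation":[-16,-24,-6],"rot":[0,0,0],"claw":0.5},{"translation":[-16,-24,-6],"rot":[0,0,0],"claw":0.5},{"translation":[-16,-24,-6],"rot":[0,0,0],"claw":0.5},{"translation":[-16,-24,-6],"rot":[0,0,0],"claw":0.5},{"translation":[-16,-24,-6],"rot":[0,0,0],"claw":0.5},{"translation":[-16,-24,-6],"rot":[0,0,0],"claw":0.5},{"translation":[-16,-24,-6],"rot":[0,0,0],"claw":0.5},{"translation":[-16,-24,-6],"rot":[0,0,0],"claw":0.5}]' 
python3 -c "from h import *; print(togo(.40,-.31,.38))"
```

```text
time_s: 1.93
ee_pos: [0.2431, 0.2488, 0.3263]
ee_rot: [3.141, 0.001, 2.847]
wrist_force: [0.3, -0.5, -0.4]
finger_gap: 0.0467
grasp_force: 0.0
time_s: 2.77
ee_pos: [0.3265, -0.0275, 0.3861]
ee_rot: [3.141, 0.001, 2.846]
wrist_force: [0.5, 0.4, -0.3]
finger_gap: 0.0472
grasp_force: 0.0
[-152.5 -248.9    6.2]
```

```bash

python3 -m crank '[{"translation":[-15,-25,0],"rot":[0,0,0],"claw":0.5},{"translation":[-15,-25,0],"rot":[0,0,0],"claw":0.5},{"translation":[-15,-25,0],"rot":[0,0,0],"claw":0.5},{"translation":[-15,-25,0],"rot":[0,0,0],"claw":0.5},{"translation":[-15,-25,0],"rot":[0,0,0],"claw":0.5},{"translation":[-15,-25,0],"rot":[0,0,0],"claw":0.5},{"translation":[-15,-25,0],"rot":[0,0,0],"claw":0.5},{"translation":[-15,-25,0],"rot":[0,0,0],"claw":0.5},{"translation":[-15,-25,0],"rot":[0,0,0],"claw":0.5},{"translation":[-15,-25,0],"rot":[0,0,0],"claw":0.5}]' 
cat > look.py <<'E'
from h import *
import sys
tag=sys.argv[1]
s=st(); print('j',np.round(s['joint_pos'],2)); P=cam('wrist'); im,d=camera('wrist'); cv2.imwrite(f'pics/{tag}.png',im); np.savez(f'{tag}.npz',d=d,K=P[0],R=P[1],t=P[2])
for k,z in dict(vial0=.07,fin=.098,dimmer_tip=.085,hood=0,block=0,carrier=0).items():
    for q in finder.spot_point(k,'wrist')[:4]:
        c,r=q['position'][0]*560,q['position'][1]*420
        print(k,round(q['confidence'],2),int(c),int(r),np.round(ray('wrist',c,r,z,P),4))
C=cloud('wrist',d,P)
for q in finder.masks_of('rod0','wrist')[:6]:
    m=q['region']&(d>0); p=C[m]; c,r=q['position'][0]*560,q['position'][1]*420
    print('rod',round(q['confidence'],2),int(c),int(r),np.round(np.percentile(p[:,2],[5,50,95]),3),np.round(np.median(p[p[:,2]>p[:,2].max()-.008],0),4))
E
python3 look.py w1
```

```text
time_s: 3.6
ee_pos: [0.3975, -0.3103, 0.3855]
ee_rot: [3.142, 0.0, 2.846]
wrist_force: [1.9, 0.2, 0.2]
finger_gap: 0.0468
grasp_force: 0.0
3.6 [ 0.3975 -0.3103  0.3855] [3.142 0.    2.846] gap 0.0468 F [1.9 0.2 0.2] 0.0
j [-0.78  0.02  1.08  0.    2.04 -2.05]
vial0 0.96 288 239 [ 0.4913 -0.3197  0.07  ]
vial0 0.95 333 238 [ 0.5097 -0.2535  0.07  ]
vial0 0.93 309 238 [ 0.4999 -0.288   0.07  ]
vial0 0.83 354 241 [ 0.523 -0.225  0.07 ]
fin 0.91 325 187 [ 0.4263 -0.2471  0.098 ]
dimmer_tip 0.61 225 270 [ 0.5062 -0.423   0.085 ]
block 0.61 244 164 [ 0.3683 -0.3558  0.    ]
block 0.53 325 185 [ 0.442  -0.2375  0.    ]
block 0.42 288 240 [ 0.5149 -0.3236  0.    ]
carrier 0.72 317 227 [ 0.5068 -0.2698  0.    ]
rod 0.66 236 179 [0.067 0.095 0.097] [ 0.3798 -0.3662  0.0954]
```

View pics/w1.png

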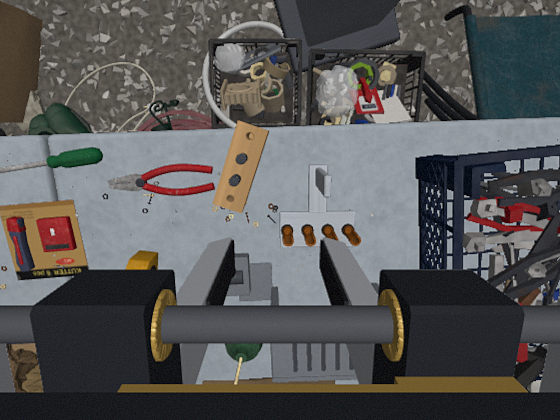

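The wrist view shows two rods in the block's middle holes at (236,179) and (241,157), four empty vials along row 239, and the fin at (325,180). I'll move over the rods for a closer look.

```bash
python3 -c "from h import *; print(togo(.380,-.3675,.16))"
```

```text
[ -0.3 -62.1 226.5]
```

```bash

python3 -m crank '[{"translation":[0,-6,22],"rot":[0,0,0],"claw":0.5},{"translation":[0,-6,22],"rot":[0,0,0],"claw":0.5},{"translation":[0,-6,22],"rot":[0,0,0],"claw":0.5},{"translation":[0,-6,22],"rot":[0,0,0],"claw":0.5},{"translation":[0,-6,22],"rot":[0,0,0],"claw":0.5},{"translation":[0,-6,22],"rot":[0,0,0],"claw":0.5},{"translation":[0,-6,22],"rot":[0,0,0],"claw":0.5},{"translation":[0,-6,22],"rot":[0,0,0],"claw":0.5},{"translation":[0,-7,22],"rot":[0,0,0],"claw":0.5},{"translation":[0,-7,22],"rot":[0,0,0],"claw":0.5}]' 
python3 look.py w2
```

```text
time_s: 4.83
ee_pos: [0.3796, -0.3674, 0.1654]
ee_rot: [-3.141, 0.002, 2.848]
wrist_force: [0.3, -0.7, -0.5]
finger_gap: 0.0469
grasp_force: 0.0
4.83 [ 0.3796 -0.3674  0.1654] [-3.141e+00  2.000e-03  2.848e+00] gap 0.0469 F [ 0.3 -0.7 -0.5] 0.0
j [-0.88  0.05  1.49  0.    1.6  -2.15]
fin 0.95 447 231 [ 0.4236 -0.246   0.098 ]
dimmer_tip 0.74 256 373 [ 0.5085 -0.4232  0.085 ]
block 0.8 283 182 [ 0.3665 -0.3552  0.    ]
rod 0.91 277 217 [0.071 0.095 0.097] [ 0.3797 -0.3663  0.0955]
rod 0.72 289 179 [0.068 0.095 0.097] [ 0.3541 -0.3482  0.0956]
```

View pics/w2.png

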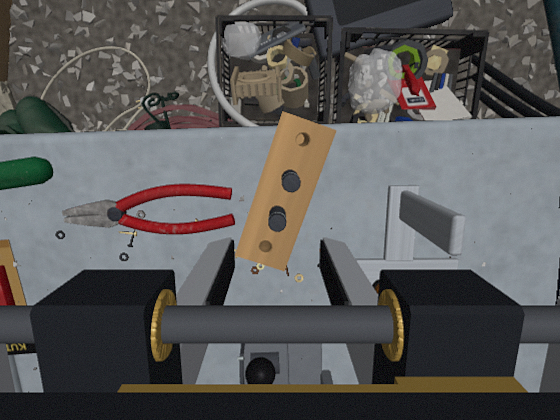

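Both rods are clear at (277,217) and (290,180), and the tool stands over the first. Descend and grip.

```bash

python3 -m crank '[{"translation":[0,1,20],"rot":[0,0,0],"claw":0.55},{"translation":[0,0,20],"rot":[0,0,0],"claw":0.55},{"translation":[0,0,20],"rot":[0,0,0],"claw":0.55},{"translation":[0,0,20],"rot":[0,0,0],"claw":0.55},{"translation":[0,0,12],"rot":[0,0,0],"claw":0.55},{"translation":[0,0,6],"rot":[0,0,0],"claw":0.55},{"translation":[0,0,0],"rot":[0,0,0],"claw":1},{"translation":[0,0,0],"rot":[0,0,0],"claw":1},{"translation":[0,0,0],"rot":[0,0,0],"claw":1},{"translation":[0,0,0],"rot":[0,0,0],"claw":1}]' 25
python3 -m crank '[{"translation":[0,0,0],"rot":[0,0,0],"claw":1},{"translation":[0,0,0],"rot":[0,0,0],"claw":1},{"translation":[0,0,-10],"rot":[0,0,0],"claw":1},{"translation":[0,0,-15],"rot":[0,0,0],"claw":1},{"translation":[0,0,-20],"rot":[0,0,0],"claw":1},{"translation":[0,0,-20],"rot":[0,0,0],"claw":1},{"translation":[0,0,-20],"rot":[0,0,0],"claw":1},{"translation":[0,0,-20],"rot":[0,0,0],"claw":1}]' 25
python3 -c "from h import *;st(); print(togo(.4913,-.3197,.18))"
```

```text
time_s: 6.07
ee_pos: [0.3805, -0.368, 0.0691]
ee_rot: [-3.14, 0.002, 2.847]
wrist_force: [0.2, 0.1, 0.1]
finger_gap: 0.019
grasp_force: 0.0
time_s: 6.73
ee_pos: [0.3795, -0.367, 0.174]
ee_rot: [3.142, 0.0, 2.847]
wrist_force: [0.6, -0.4, -0.7]
finger_gap: 0.0135
grasp_force: 25.0
6.73 [ 0.3795 -0.367   0.174 ] [3.142 0.    2.847] gap 0.0135 F [ 0.6 -0.4 -0.7] 24.999413788318634
[-93.2  77.7  -6. ]
```

```bash

python3 -m crank '[{"translation":[-14,20,-2],"rot":[0,0,0],"claw":1},{"translation":[-14,20,-2],"rot":[0,0,0],"claw":1},{"translation":[-14,19,-2],"rot":[0,0,0],"claw":1},{"translation":[-14,19,0],"rot":[0,0,0],"claw":1},{"translation":[0,0,0],"rot":[0,0,0],"claw":1},{"translation":[0,0,0],"rot":[0,0,0],"claw":1}]' 
python3 look.py w3
```

```text
time_s: 7.23
ee_pos: [0.4564, -0.3082, 0.1788]
ee_rot: [-3.141, -0.0, 2.849]
wrist_force: [-0.4, 0.1, -0.6]
finger_gap: 0.0132
grasp_force: 25.0
7.23 [ 0.4564 -0.3082  0.1788] [-3.141 -0.     2.849] gap 0.0132 F [-0.4  0.1 -0.6] 24.999278783798218
j [-0.7   0.1   1.41 -0.    1.63 -1.97]
vial0 0.93 314 252 [ 0.5027 -0.286   0.07  ]
vial0 0.9 276 252 [ 0.4934 -0.3182  0.07  ]
vial0 0.75 387 255 [ 0.5241 -0.2251  0.07  ]
vial0 0.7 351 255 [ 0.5158 -0.2553  0.07  ]
fin 0.81 340 153 [ 0.4227 -0.2466  0.098 ]
fin 0.52 323 231 [ 0.4779 -0.2746  0.098 ]
fin 0.38 313 251 [ 0.4911 -0.2871  0.098 ]
dimmer_tip 0.62 207 106 [ 0.3606 -0.3333  0.085 ]
hood 0.61 311 249 [ 0.5252 -0.2873  0.    ]
hood 0.55 204 113 [ 0.3553 -0.352   0.    ]
hood 0.18 75 153 [ 0.3549 -0.4932  0.    ]
block 0.72 205 129 [ 0.3707 -0.3571  0.    ]
carrier 0.74 321 229 [ 0.5066 -0.2715  0.    ]
carrier 0.38 340 156 [ 0.4363 -0.2323  0.    ]
rod 0.8 186 104 [0.072 0.095 0.097] [ 0.3553 -0.3471  0.0956]
rod 0.61 279 261 [0.143 0.203 0.206] [ 0.4558 -0.3067  0.2055]
```

View pics/w3.png

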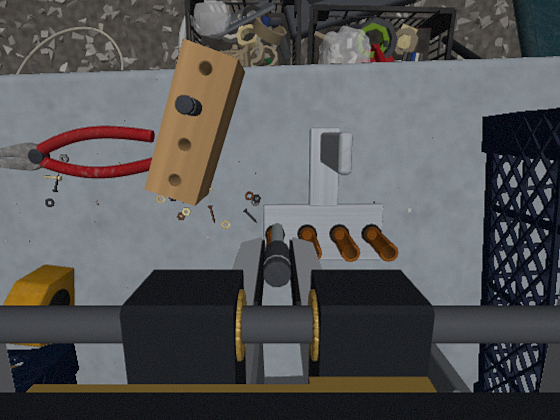

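The rod is held upright at (277,260). Vials 1–3 are visible, while vial 0 is half hidden behind the fingers. I'll zoom in for the mouths.

```bash
python3 -c "
import cv2;im=cv2.imread('pics/w3.png')[190:290,230:410];cv2.imwrite('pics/w3z.png',cv2.resize(im,None,fx=4.4,fy=4.4,interpolation=cv2.INTER_CUBIC))"
```

```text
(no output)
```

View pics/w3z.png

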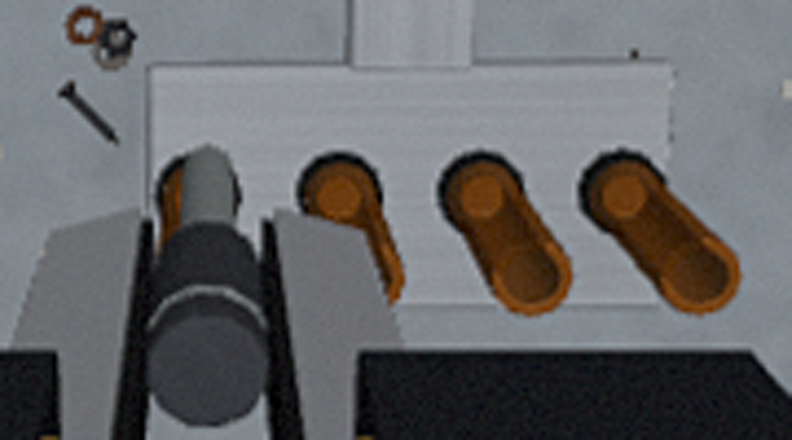

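The mouths of vials 2 and 3 are at crop (532,278) and (701,278), that is at px (350.9,253.2) and (389.3,253.2). Their bases are at (339.8,233.6) and (372.5,233.6).

```bash
python3 - <<'E'
from h import *
f=np.load('w3.npz'); P=(f['K'],f['R'],f['t'])
for n,c,r,z in [('m2',350.9,253.2,.07),('m3',389.3,253.2,.07),('b1',307.5,233.3,.012),('b2',339.8,233.6,.012),('b3',372.5,233.6,.012)]: print(n,np.round(ray(0,c,r,z,P),4))
C=cloud(0,f['d'],P); m=(C[...,2]>.10)&(C[...,2]<.125)&(abs(C[...,0]-.42)<.04)&(abs(C[...,1]+.245)<.04); p=C[m]; print('fin top',len(p),np.round(p.mean(0),4),cv2.minAreaRect((p[:,:2]*1000).astype(np.float32)))
m=(C[...,2]>.003)&(C[...,2]<.013)&(abs(C[...,0]-.5)<.06)&(abs(C[...,1]+.27)<.09);print(m.sum(),cv2.minAreaRect((C[m][:,:2]*1000).astype(np.float32)))
E
```

```text
m2 [ 0.513  -0.2554  0.07  ]
m3 [ 0.5228 -0.2228  0.07  ]
b1 [ 0.5024 -0.2871  0.012 ]
b2 [ 0.5125 -0.2547  0.012 ]
b3 [ 0.5223 -0.2218  0.012 ]
fin top 689 [ 0.4208 -0.2475  0.1129] ((421.7801513671875, -246.6575469970703), (10.308938980102539, 29.44445037841797), 73.57810974121094)
5164 ((485.31573486328125, -276.1282958984375), (147.42474365234375, 101.2447509765625), 73.15972900390625)
```

```bash
python3 - <<'E'
from h import *
f=np.load('w3.npz'); P=(f['K'],f['R'],f['t'])
print('top',ray(0,277,274.5,.2065,P),'tip',ray(0,277.2,226,.1235,P)); st(); print(togo(.5227,-.2224,.18))
E
```

```text
top [ 0.45702701 -0.30691298  0.2065    ] tip [ 0.45616579 -0.30652233  0.1235    ]
7.63 [ 0.4554 -0.3092  0.1785] [ 3.142 -0.     2.846] gap 0.0135 F [-0.2 -0.7 -0.5] 24.999221563339233
[-39.  102.7  -1.5]
```

```bash

python3 -m crank '[{"translation":[-9,20,0],"rot":[0,0,0],"claw":1},{"translation":[-10,20,0],"rot":[0,0,0],"claw":1},{"translation":[-10,20,0],"rot":[0,0,0],"claw":1},{"translation":[-10,20,0],"rot":[0,0,0],"claw":1},{"translation":[0,20,0],"rot":[0,0,0],"claw":1},{"translation":[0,0,15],"rot":[0,0,0],"claw":1},{"translation":[0,0,15],"rot":[0,0,0],"claw":1},{"translation":[0,0,8],"rot":[0,0,0],"claw":1},{"translation":[0,0,0],"rot":[0,0,0],"claw":1},{"translation":[0,0,0],"rot":[0,0,0],"claw":1}]' 
python3 - <<'E'
from h import *
st(); P=cam('wrist'); im,d=camera('wrist'); st(); np.savez('w4.npz',d=d,K=P[0],R=P[1],t=P[2])
cv2.imwrite('pics/w4.png',im); cv2.imwrite('pics/w4z.png',cv2.resize(im[190:310,200:380],None,fx=4.4,fy=4.4,interpolation=cv2.INTER_CUBIC))
E
```

```text
time_s: 8.47
ee_pos: [0.5219, -0.2246, 0.1401]
ee_rot: [3.141, -0.001, 2.846]
wrist_force: [-0.1, -0.2, -0.1]
finger_gap: 0.0135
grasp_force: 25.0
8.47 [ 0.5219 -0.2246  0.1401] [ 3.141e+00 -1.000e-03  2.846e+00] gap 0.0135 F [-0.1 -0.2 -0.1] 24.999139308929443
8.52 [ 0.5224 -0.2249  0.1409] [-3.142e+00  1.000e-03  2.846e+00] gap 0.0135 F [-0.6  0.2 -0.3] 24.9991974234581
```

View pics/w4z.png

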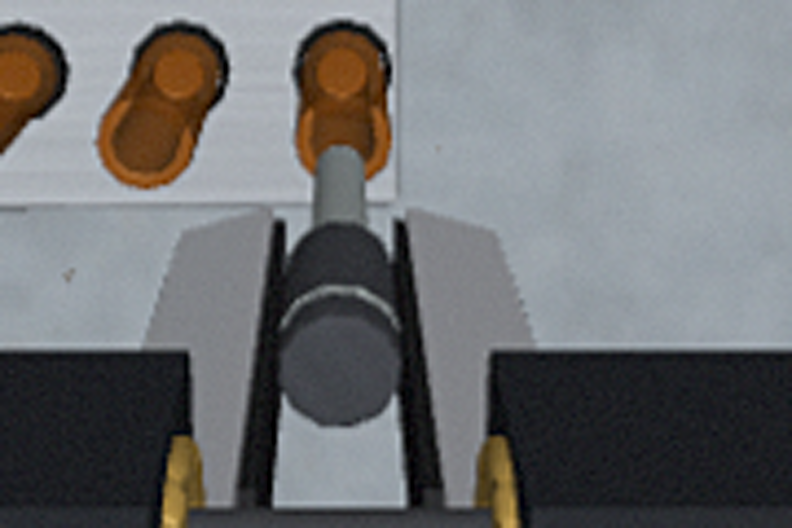

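The rod tip at crop (340,152) stands over vial 3's mouth at crop (343,140). I'll compute the leftover offset.

```bash
python3 - <<'E'
from h import *
f=np.load('w4.npz'); P=(f['K'],f['R'],f['t'])
m=ray(0,278,221.8,.07,P); t=ray(0,277.3,225.5,.084,P); b=ray(0,200+343/4.4,190+73/4.4,.012,P); top=ray(0,200+340/4.4,190+370/4.4,.168,P)
T=R.from_euler('xyz',[np.pi,0,2.846]).as_matrix()
print(m,b,t,top); print('mouth-tip tool mm',np.round(T.T@(m-t)*1000,1),'mouth-top',np.round(T.T@(m-top)*1000,1),np.round(T.T@(b-top)*1000,1))
E
```

```text
[ 0.52256228 -0.22254032  0.07      ] [ 0.52332972 -0.22261534  0.012     ] [ 0.52150302 -0.2227873   0.084     ] [ 0.5222868  -0.22315583  0.168     ]
mouth-tip tool mm [-0.9  0.5 14. ] mouth-top [-0.1  0.7 98. ] [ -0.8   0.8 156. ]
```

```bash

python3 -m crank '[{"translation":[-0.5,0.6,6],"rot":[0,0,0],"claw":1},{"translation":[0,0,8],"rot":[0,0,0],"claw":1},{"translation":[0,0,8],"rot":[0,0,0],"claw":1},{"translation":[0,0,8],"rot":[0,0,0],"claw":1}]' 
python3 -m crank '[{"translation":[0,0,8],"rot":[0,0,0],"claw":1},{"translation":[0,0,8],"rot":[0,0,0],"claw":1},{"translation":[0,0,8],"rot":[0,0,0],"claw":1},{"translation":[0,0,6],"rot":[0,0,0],"claw":1},{"translation":[0,0,0],"rot":[0,0,0],"claw":1}]' 
```

```text
time_s: 8.85
ee_pos: [0.5229, -0.224, 0.1096]
ee_rot: [3.141, -0.0, 2.847]
wrist_force: [0.3, -0.6, -0.4]
finger_gap: 0.0135
grasp_force: 25.0
time_s: 9.27
ee_pos: [0.5219, -0.2234, 0.0783]
ee_rot: [3.141, -0.003, 2.847]
wrist_force: [-1.2, -0.0, 0.2]
finger_gap: 0.0133
grasp_force: 25.0
```

```bash

python3 -m crank '[{"translation":[0,0,1.5],"rot":[0,0,0],"claw":1},{"translation":[0,0,0.5],"rot":[0,0,0],"claw":1},{"translation":[0,0,0],"rot":[0,0,0],"claw":1}]' 
python3 -m crank '[{"translation":[0,0,0],"rot":[0,0,0],"claw":0.6},{"translation":[0,0,0],"rot":[0,0,0],"claw":0.6},{"translation":[0,0,0],"rot":[0,0,0],"claw":0.6},{"translation":[0,0,-20],"rot":[0,0,0],"claw":0.6},{"translation":[0,0,-30],"rot":[0,0,0],"claw":0.6},{"translation":[0,0,-40],"rot":[0,0,0],"claw":0.6},{"translation":[0,0,0],"rot":[0,0,0],"claw":0.6}]' 
python3 -c "from h import *;print(togo(.3545,-.3495,.165))"
```

```text
time_s: 9.52
ee_pos: [0.5233, -0.2241, 0.0789]
ee_rot: [-3.141, 0.001, 2.847]
wrist_force: [-0.0, -0.6, -1.3]
finger_gap: 0.0132
grasp_force: 25.0
time_s: 10.1
ee_pos: [0.5267, -0.226, 0.1779]
ee_rot: [-3.138, 0.015, 2.847]
wrist_force: [0.8, -0.2, 2.4]
finger_gap: 0.0376
grasp_force: 0.0
[ 129.1 -168.2   11.5]
```

```bash

python3 -m crank '[{"translation":[13,-17,0],"rot":[0,0,0],"claw":0.55},{"translation":[13,-17,0],"rot":[0,0,0],"claw":0.55},{"translation":[13,-17,0],"rot":[0,0,0],"claw":0.55},{"translation":[13,-17,0],"rot":[0,0,0],"claw":0.55},{"translation":[13,-17,0],"rot":[0,0,0],"claw":0.55},{"translation":[13,-17,2],"rot":[0,0,0],"claw":0.55},{"translation":[13,-17,2],"rot":[0,0,0],"claw":0.55},{"translation":[13,-17,2],"rot":[0,0,0],"claw":0.55},{"translation":[13,-17,2],"rot":[0,0,0],"claw":0.55},{"translation":[12,-15,2],"rot":[0,0,0],"claw":0.55}]' 
python3 -m crank '[{"translation":[0,0,0],"rot":[0,0,0],"claw":0.55}]' 
python3 look.py w5; python3 -c "from h import *;print(togo(.3545,-.3495,.067))"
```

```text
time_s: 10.93
ee_pos: [0.3498, -0.3481, 0.1587]
ee_rot: [-3.141, 0.001, 2.846]
wrist_force: [-1.0, 1.0, 0.7]
finger_gap: 0.0419
grasp_force: 0.0
time_s: 11.02
ee_pos: [0.3485, -0.3489, 0.1584]
ee_rot: [-3.14, -0.001, 2.843]
wrist_force: [-0.2, 0.8, -0.4]
finger_gap: 0.0426
grasp_force: 0.0
11.02 [ 0.3485 -0.3489  0.1584] [-3.140e+00 -1.000e-03  2.843e+00] gap 0.0426 F [-0.2  0.8 -0.4] 0.0
j [-0.9  -0.03  1.58 -0.    1.59 -2.17]
fin 0.67 435 280 [ 0.4247 -0.2468  0.098 ]
block 0.68 275 221 [ 0.3701 -0.3554  0.    ]
rod 0.79 280 226 [0.063 0.095 0.096] [ 0.3539 -0.3478  0.0954]
rod 0.41 403 252 [0.004 0.03  0.104] [ 0.4075 -0.2443  0.1108]
[-3.7 -1.7 91.5]
```

View pics/w5.png

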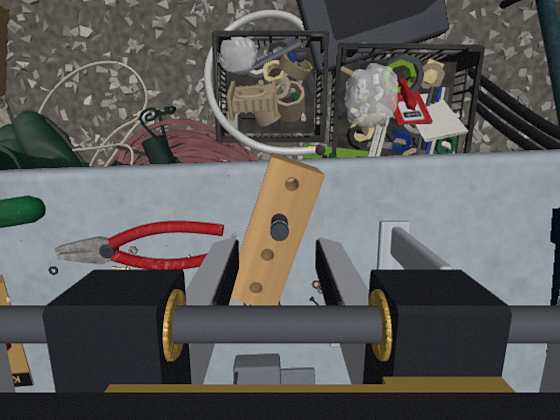

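Only rod B is left in the block, at (280,226), between the fingers.

```bash

python3 -m crank '[{"translation":[-4.5,0,15],"rot":[0,0,0],"claw":0.55},{"translation":[0,0,20],"rot":[0,0,0],"claw":0.55},{"translation":[0,0,20],"rot":[0,0,0],"claw":0.55},{"translation":[0,0,20],"rot":[0,0,0],"claw":0.55},{"translation":[0,0,10],"rot":[0,0,0],"claw":0.55},{"translation":[0,0,5],"rot":[0,0,0],"claw":0.55},{"translation":[0,0,0],"rot":[0,0,0],"claw":1},{"translation":[0,0,0],"rot":[0,0,0],"claw":1},{"translation":[0,0,0],"rot":[0,0,0],"claw":1},{"translation":[0,0,0],"rot":[0,0,0],"claw":1}]' 25
python3 -m crank '[{"translation":[0,0,0],"rot":[0,0,0],"claw":1},{"translation":[0,0,0],"rot":[0,0,0],"claw":1},{"translation":[0,0,-10],"rot":[0,0,0],"claw":1},{"translation":[0,0,-15],"rot":[0,0,0],"claw":1},{"translation":[0,0,-20],"rot":[0,0,0],"claw":1},{"translation":[0,0,-20],"rot":[0,0,0],"claw":1},{"translation":[0,0,-20],"rot":[0,0,0],"claw":1},{"translation":[0,0,-25],"rot":[0,0,0],"claw":1},{"translation":[0,0,0],"rot":[0,0,0],"claw":1}]' 25
python3 -c "from h import *; print(togo(.4926,-.3226,.178),togo(.5023,-.290,.178))"
```

```text
time_s: 12.25
ee_pos: [0.3557, -0.3494, 0.0699]
ee_rot: [-3.14, 0.002, 2.847]
wrist_force: [0.2, -0.7, -0.8]
finger_gap: 0.0187
grasp_force: 0.0
time_s: 13.0
ee_pos: [0.3568, -0.3507, 0.1848]
ee_rot: [-3.136, 0.009, 2.847]
wrist_force: [0.4, -1.0, 0.3]
finger_gap: 0.0136
grasp_force: 25.0
[-121.8   66.4    7.5] [-121.6  100.4    7.3]
```

```bash

python3 -m crank '[{"translation":[-15,12,0],"rot":[0,0,0],"claw":1},{"translation":[-15,12,0],"rot":[0,0,0],"claw":1},{"translation":[-15,13,0],"rot":[0,0,0],"claw":1},{"translation":[-15,13,0],"rot":[0,0,0],"claw":1},{"translation":[-15,13,0],"rot":[0,0,0],"claw":1},{"translation":[-15,13,0],"rot":[0,0,0],"claw":1},{"translation":[-15,12,0],"rot":[0,0,0],"claw":1},{"translation":[-16,12,0],"rot":[0,0,0],"claw":1}]' 
python3 -m crank '[{"translation":[0,0,15],"rot":[0,0,0],"claw":1},{"translation":[0,0,15],"rot":[0,0,0],"claw":1},{"translation":[0,0,12],"rot":[0,0,0],"claw":1},{"translation":[0,0,0],"rot":[0,0,0],"claw":1},{"translation":[0,0,0],"rot":[0,0,0],"claw":1}]' 
python3 - <<'E'
from h import *
P=cam('wrist'); im,d=camera('wrist'); st(); np.savez('w6.npz',d=d,K=P[0],R=P[1],t=P[2])
cv2.imwrite('pics/w6.png',im); cv2.imwrite('pics/w6z.png',cv2.resize(im[190:310,220:400],None,fx=4.4,fy=4.4,interpolation=cv2.INTER_CUBIC))
E
```

```text
time_s: 13.67
ee_pos: [0.5003, -0.2873, 0.1776]
ee_rot: [3.141, -0.001, 2.847]
wrist_force: [0.3, -0.1, -0.7]
finger_gap: 0.0134
grasp_force: 25.0
time_s: 14.08
ee_pos: [0.499, -0.2876, 0.1351]
ee_rot: [3.141, -0.003, 2.847]
wrist_force: [0.3, -0.9, 0.4]
finger_gap: 0.0132
grasp_force: 25.0
14.13 [ 0.4996 -0.2881  0.1364] [ 3.141 -0.     2.846] gap 0.0132 F [0.  0.4 0.3] 24.99903827905655
```

View pics/w6z.png

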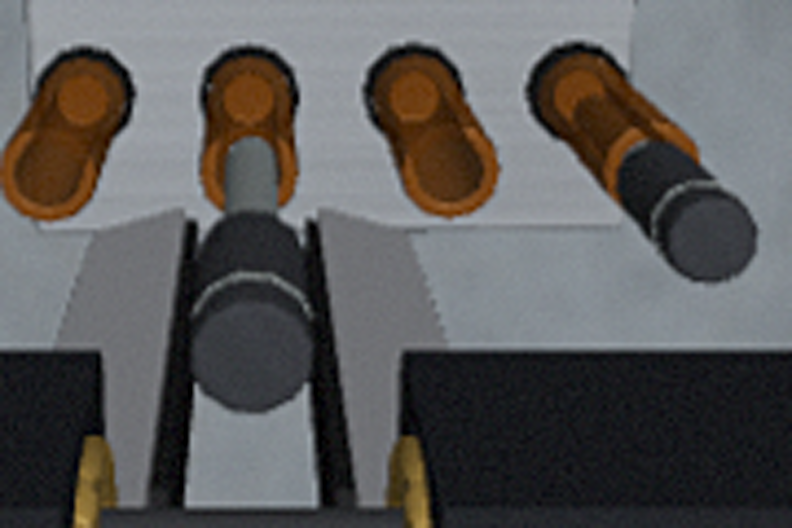

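Rod 0 sits in vial 3. The held rod's tip at crop (251,143) is about to enter vial 1, whose mouth is at crop (249,174).

```bash
python3 - <<'E'
from h import *
f=np.load('w6.npz'); P=(f['K'],f['R'],f['t'])
g=lambda c,r,z: ray(0,220+c/4.4,190+r/4.4,z,P)
T=R.from_euler('xyz',[np.pi,0,2.846]).as_matrix()
m=g(249,173.5,.07)
for n,a in dict(tip=g(251,146,.080),top=g(252,357,.164),base=g(247,98,.012)).items(): print(n,a,np.round(T.T@(m-a)*1000,1))
C=cloud(0,f['d'],P); p=C[190+225//4-3:190+60,374:390]; 
q=C[int(190+240/4.4)-3:int(190+240/4.4)+4,int(220+708/4.4)-3:int(220+708/4.4)+4]; print('rod0 top',np.median(q.reshape(-1,3),0))
print('m0',g(48,176,.07),'m2',g(450,172,.07))
E
```

```text
tip [ 0.49664271 -0.28534213  0.08      ] [-7.4 -0.3 10. ]
top [ 0.49765016 -0.28565186  0.164     ] [-6.4 -0.3 94. ]
base [ 0.50383396 -0.28829206  0.012     ] [  0.3   0.4 -58. ]
rod0 top [ 0.52335445 -0.22422383  0.10368179]
m0 [ 0.49423231 -0.32027469  0.07      ] m2 [ 0.5132223  -0.25540421  0.07      ]
```

```bash

python3 -m crank '[{"translation":[-6.7,-0.3,0],"rot":[0,0,0],"claw":1},{"translation":[0,0,4],"rot":[0,0,0],"claw":1},{"translation":[0,0,8],"rot":[0,0,0],"claw":1},{"translation":[0,0,8],"rot":[0,0,0],"claw":1},{"translation":[0,0,8],"rot":[0,0,0],"claw":1}]' 
python3 -m crank '[{"translation":[0,0,8],"rot":[0,0,0],"claw":1},{"translation":[0,0,8],"rot":[0,0,0],"claw":1},{"translation":[0,0,8],"rot":[0,0,0],"claw":1},{"translation":[0,0,5],"rot":[0,0,0],"claw":1},{"translation":[0,0,2],"rot":[0,0,0],"claw":1},{"translation":[0,0,0],"rot":[0,0,0],"claw":1}]' 
```

```text
time_s: 14.55
ee_pos: [0.5118, -0.2932, 0.1198]
ee_rot: [-3.137, 0.02, 2.847]
wrist_force: [-1.0, 3.2, 38.5]
finger_gap: 0.0133
grasp_force: 25.1
time_s: 15.05
ee_pos: [0.5063, -0.2903, 0.0762]
ee_rot: [3.141, -0.0, 2.847]
wrist_force: [3.3, -1.0, 0.2]
finger_gap: 0.0135
grasp_force: 25.0
```

```bash
python3 - <<'E'
from h import *
P=cam('wrist'); im,d=camera('wrist'); st(); np.savez('w7.npz',d=d,K=P[0],R=P[1],t=P[2])
cv2.imwrite('pics/w7.png',im); cv2.imwrite('pics/w7z.png',cv2.resize(im[150:310,200:400],None,fx=3.7,fy=3.7,interpolation=cv2.INTER_CUBIC))
E
```

```text
15.1 [ 0.5059 -0.2901  0.0762] [ 3.141e+00 -2.000e-03  2.847e+00] gap 0.0136 F [ 1.7 -1.1  0.1] 24.999901056289673
```

View pics/w7z.png

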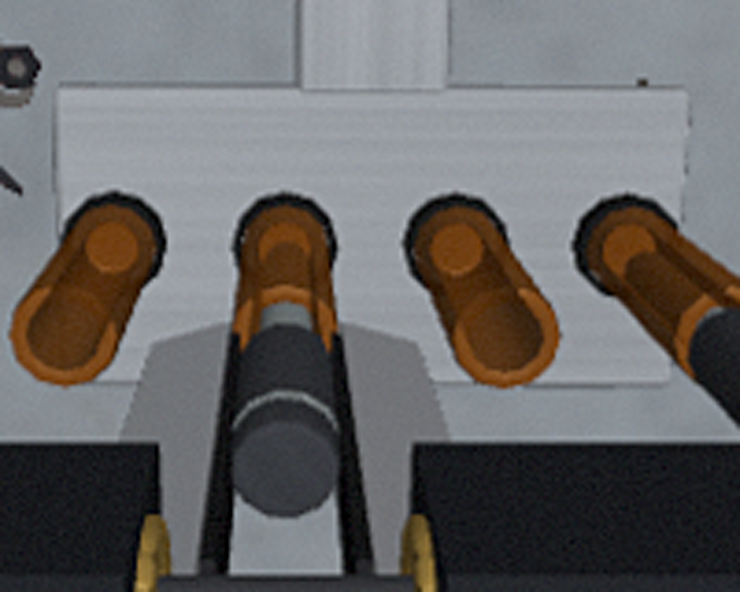

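The rod is in vial 1 but stands a few millimetres proud, with shaft showing at crop (287,312): it slipped in the grip. Releasing should let it drop, and then I'll check its height.

```bash

python3 -m crank '[{"translation":[0,0,0],"rot":[0,0,0],"claw":0.65},{"translation":[0,0,0],"rot":[0,0,0],"claw":0.65},{"translation":[0,0,0],"rot":[0,0,0],"claw":0.65},{"translation":[0,0,-20],"rot":[0,0,0],"claw":0.65},{"translation":[0,0,-30],"rot":[0,0,0],"claw":0.65},{"translation":[0,0,-40],"rot":[0,0,0],"claw":0.65},{"translation":[20,0,0],"rot":[0,0,0],"claw":0.65},{"translation":[30,0,0],"rot":[0,0,0],"claw":0.65},{"translation":[0,0,0],"rot":[0,0,0],"claw":0.65}]' 
python3 - <<'E'
from h import *
P=cam('wrist'); im,d=camera('wrist'); st(); np.savez('w8.npz',d=d,K=P[0],R=P[1],t=P[2]); cv2.imwrite('pics/w8.png',im)
C=cloud(0,d,P)
for q in finder.masks_of('rod0','wrist')[:4]:
    p=C[q['region']&(d>0)]; print(q['confidence'],np.array(q['position'])*[560,420],np.percentile(p[:,2],95),np.median(p[p[:,2]>np.percentile(p[:,2],95)-.006],0))
m=(C[...,2]>.109)&(C[...,2]<.125)&(abs(C[...,0]-.42)<.04)&(abs(C[...,1]+.245)<.05); p=C[m]; print('fin top',len(p),np.round(p.mean(0),4),cv2.minAreaRect((p[:,:2]*1000).astype(np.float32)))
for q in finder.spot_point('vial0','wrist')[:4]: print('vial',ray(0,q['position'][0]*560,q['position'][1]*420,.07,P))
d0=np.load('top0.npy'); C=cloud('top',d0)
m=(C[...,2]>.13)&(C[...,2]<.147)&(C[...,0]>.5)&(C[...,0]<.70)&(C[...,1]>-.46)&(C[...,1]<-.14)
mm=m.astype(np.uint8); n,l,stt,_=cv2.connectedComponentsWithStats(mm); k=1+np.argmax(stt[1:,4]); p=C[l==k]; print('hood',stt[k],cv2.minAreaRect((p[:,:2]*1000).astype(np.float32)),np.round(cv2.boxPoints(cv2.minAreaRect((p[:,:2]*1000).astype(np.float32)))),np.median(p[:,2]))
E
```

```text
time_s: 15.85
ee_pos: [0.4542, -0.274, 0.1671]
ee_rot: [3.141, -0.005, 2.846]
wrist_force: [-0.3, -0.2, -0.8]
finger_gap: 0.0331
grasp_force: 0.0
15.9 [ 0.4561 -0.2748  0.1671] [ 3.141e+00 -2.000e-03  2.846e+00] gap 0.0333 F [ 0.1 -0.4 -0. ] 0.0
0.77 [274.624 277.914] 0.10420006509623221 [ 0.50020502 -0.28739859  0.10333232]
0.4 [352.128 267.708] 0.08094381428206589 [ 0.51586372 -0.22353442  0.07771185]
fin top 628 [ 0.4193 -0.2445  0.1141] ((419.6964416503906, -244.38841247558594), (9.90284252166748, 29.929542541503906), 71.94535064697266)
vial [ 0.52400401 -0.22105049  0.07      ]
vial [ 0.49274104 -0.31749789  0.07      ]
vial [ 0.49979815 -0.28521665  0.07      ]
vial [ 0.50922429 -0.25452369  0.07      ]
hood [ 168   95  106   58 4332] ((651.9591674804688, -298.6722106933594), (188.8157958984375, 90.09671020507812), 75.17560577392578) [[ 584. -378.]
 [ 671. -401.]
 [ 720. -219.]
 [ 633. -196.]] 0.13833660682950663
```

View pics/w8.png

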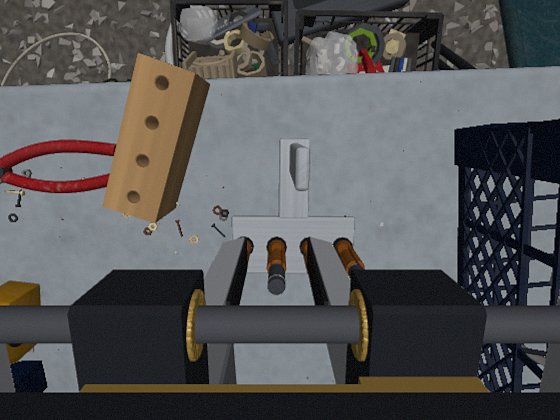

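Both rods are seated: the vial-1 rod's top is at 104 mm, and the other read 103.7 mm. The hood roof fits 189 x 90 mm, so its origin is (0.652,-0.299) and its yaw -0.26. Next, the fin.

```bash

python3 -m crank '[{"translation":[14,5,0],"rot":[0,0,0],"claw":0.5},{"translation":[14,6,0],"rot":[0,0,0],"claw":0.5},{"translation":[13,5,0],"rot":[0,0,0],"claw":0.5},{"translation":[0,0,15],"rot":[0,0,0],"claw":0.5},{"translation":[0,0,20],"rot":[0,0,0],"claw":0.5},{"translation":[0,0,20],"rot":[0,0,0],"claw":0.5},{"translation":[0,0,20],"rot":[0,0,0],"claw":0.5},{"translation":[0,0,13],"rot":[0,0,0],"claw":0.5},{"translation":[0,0,0],"rot":[0,0,0],"claw":0.5}]' 
python3 -c "from h import *; print(togo(.4205,-.247,.079))"
python3 -m crank '[{"translation":[0,0,0],"rot":[0,0,0],"claw":0.7},{"translation":[0,0,0],"rot":[0,0,0],"claw":0.8},{"translation":[0,0,0],"rot":[0,0,0],"claw":0.85},{"translation":[0,0,0],"rot":[0,0,0],"claw":1},{"translation":[0,0,0],"rot":[0,0,0],"claw":1},{"translation":[0,0,0],"rot":[0,0,0],"claw":1}]' 40
```

```text
time_s: 16.75
ee_pos: [0.4224, -0.2472, 0.0756]
ee_rot: [3.139, -0.007, 2.847]
wrist_force: [-0.4, 0.1, -0.3]
finger_gap: 0.047
grasp_force: 0.0
[ 1.9 -0.4 -3.4]
time_s: 17.25
ee_pos: [0.4243, -0.2483, 0.0802]
ee_rot: [3.141, 0.001, 2.847]
wrist_force: [0.1, 3.2, 2.7]
finger_gap: 0.0106
grasp_force: 1.5
```

```bash

python3 -m crank '[{"translation":[0,0,0],"rot":[0,0,0],"claw":1},{"translation":[0,2,0],"rot":[0,0,-1],"claw":1},{"translation":[-2,3,0],"rot":[0,0,-1],"claw":1},{"translation":[-6,3,0],"rot":[0,0,0],"claw":1},{"translation":[-10,1,0],"rot":[0,0,0],"claw":1},{"translation":[-10,0,0],"rot":[0,0,0],"claw":1},{"translation":[-10,0,0],"rot":[0,0,0],"claw":1},{"translation":[-6,0,0],"rot":[0,0,0],"claw":1},{"translation":[0,0,0],"rot":[0,0,0],"claw":1}]' 40
python3 - <<'E'
from h import *
st(); print(togo(.567,-.277,.079))
im,d=camera('top'); C=cloud('top',d); cv2.imwrite('pics/t2.png',cv2.resize(im[80:290,120:400],None,fx=2.8,fy=2.8,interpolation=cv2.INTER_CUBIC))
m=(C[...,2]>.13)&(C[...,2]<.147)&(C[...,0]>.56)&(C[...,0]<.70)&(C[...,1]>-.46)&(C[...,1]<-.14)
n,l,s,_=cv2.connectedComponentsWithStats(m.astype(np.uint8)); k=1+np.argmax(s[1:,4]); print(cv2.minAreaRect((C[l==k][:,:2]*1000).astype(np.float32)))
E
```

```text
time_s: 18.0
ee_pos: [0.4682, -0.2508, 0.0804]
ee_rot: [3.141, -0.003, 2.883]
wrist_force: [-7.3, 1.9, 7.5]
finger_gap: 0.0097
grasp_force: 40.0
18.0 [ 0.4682 -0.2508  0.0804] [ 3.141e+00 -3.000e-03  2.883e+00] gap 0.0097 F [-7.3  1.9  7.5] 40.002007484436035
[-102.2   -0.     1.1]
((652.0921630859375, -298.7142028808594), (188.55755615234375, 90.33407592773438), 75.41019439697266)
```

View pics/t2.png

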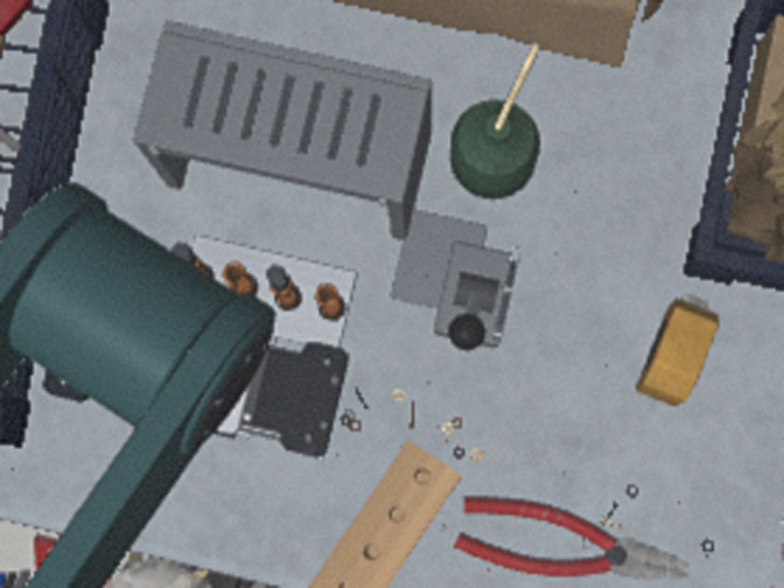

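The carrier is aligned with the hood opening, rods upright, and the bystanders untouched. Push it in.

```bash

python3 -m crank '[{"translation":[-6,0,0],"rot":[0,0,0],"claw":1},{"translation":[-10,0,0],"rot":[0,0,0],"claw":1},{"translation":[-10,0,0],"rot":[0,0,0],"claw":1},{"translation":[-12,0,0],"rot":[0,0,0],"claw":1},{"translation":[-12,0,0],"rot":[0,0,0],"claw":1},{"translation":[-12,0,0],"rot":[0,0,0],"claw":1},{"translation":[-12,0,0],"rot":[0,0,0],"claw":1},{"translation":[-10,0,0],"rot":[0,0,0],"claw":1},{"translation":[-6,0,0],"rot":[0,0,0],"claw":1},{"translation":[0,0,0],"rot":[0,0,0],"claw":1}]' 40
python3 -m crank '[{"translation":[-3,0,0],"rot":[0,0,0],"claw":1},{"translation":[-3,0,0],"rot":[0,0,0],"claw":1},{"translation":[0,0,0],"rot":[0,0,0],"claw":1}]'
python3 -c "from h import *;st(); print(togo(.567,-.277,.079))"
```

```text
time_s: 18.88
ee_pos: [0.5553, -0.2738, 0.0804]
ee_rot: [3.141, -0.003, 2.883]
wrist_force: [-5.5, 1.8, 6.7]
finger_gap: 0.0098
grasp_force: 40.0
time_s: 19.13
ee_pos: [0.5601, -0.2751, 0.0805]
ee_rot: [3.141, -0.004, 2.883]
wrist_force: [-7.4, 1.9, 8.2]
finger_gap: 0.0095
grasp_force: 40.0
19.13 [ 0.5601 -0.2751  0.0805] [ 3.141 -0.004  2.883] gap 0.0095 F [-7.4  1.9  8.2] 40.00232219696045
[-7.2 -0.1  1.5]
```

```bash

python3 -m crank '[{"translation":[-2,0,0],"rot":[0,0,0],"claw":1},{"translation":[-2,0,0],"rot":[0,0,0],"claw":1},{"translation":[-2,0,0],"rot":[0,0,0],"claw":1},{"translation":[0,0,0],"rot":[0,0,0],"claw":1}]' 40
python3 -m crank '[{"translation":[-1.5,0,0],"rot":[0,0,0],"claw":1},{"translation":[-1.5,0,0],"rot":[0,0,0],"claw":1},{"translation":[0,0,0],"rot":[0,0,0],"claw":1}]'
```

```text
time_s: 19.47
ee_pos: [0.5656, -0.2765, 0.0806]
ee_rot: [3.141, -0.005, 2.883]
wrist_force: [-8.0, 1.9, 8.2]
finger_gap: 0.0095
grasp_force: 40.0
time_s: 19.72
ee_pos: [0.5683, -0.2773, 0.0807]
ee_rot: [3.141, -0.005, 2.883]
wrist_force: [-8.2, 1.9, 8.1]
finger_gap: 0.0098
grasp_force: 40.0
```

```bash

python3 -m crank '[{"translation":[-1.5,0,0],"rot":[0,0,0],"claw":1},{"translation":[-1.5,0,0],"rot":[0,0,0],"claw":1},{"translation":[0,0,0],"rot":[0,0,0],"claw":1}]' 40
python3 -m crank '[{"translation":[-1.5,0,0],"rot":[0,0,0],"claw":1},{"translation":[-1,0,0],"rot":[0,0,0],"claw":1},{"translation":[0,0,0],"rot":[0,0,0],"claw":1}]'
```

```text
time_s: 19.97
ee_pos: [0.5712, -0.278, 0.0806]
ee_rot: [3.141, -0.005, 2.883]
wrist_force: [-8.7, 2.1, 8.5]
finger_gap: 0.0097
grasp_force: 40.0
time_s: 20.22
ee_pos: [0.5725, -0.2785, 0.0809]
ee_rot: [3.141, -0.007, 2.883]
wrist_force: [-11.7, 2.7, 11.3]
finger_gap: 0.0096
grasp_force: 40.0
```

```bash

python3 -m crank '[{"translation":[-1,0,0],"rot":[0,0,0],"claw":1},{"translation":[-1,0,0],"rot":[0,0,0],"claw":1},{"translation":[0,0,0],"rot":[0,0,0],"claw":1}]' 40
python3 -c "
from h import *
im,d=camera('side'); cv2.imwrite('pics/s2.png',cv2.resize(im[90:300,150:430],None,fx=2.8,fy=2.8,interpolation=cv2.INTER_CUBIC))"
```

```text
time_s: 20.47
ee_pos: [0.5729, -0.2789, 0.0814]
ee_rot: [-3.142, -0.011, 2.883]
wrist_force: [-14.8, 3.5, 13.6]
finger_gap: 0.0099
grasp_force: 40.0
```

View pics/s2.png

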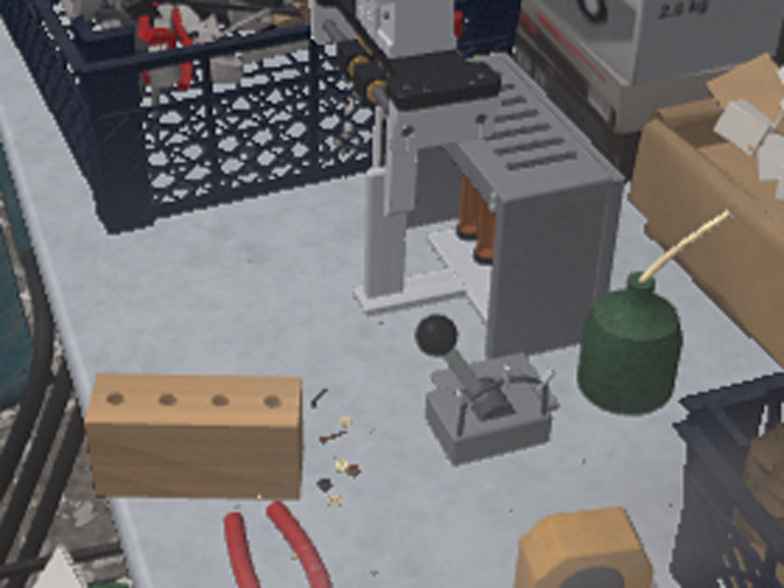

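The carrier is home: the force rises against the back wall and both vials are under the roof. The lever, with its ball at crop (436,335), leans to the front. Release, rise and measure the ball.

```bash

python3 -m crank '[{"translation":[0,0,0],"rot":[0,0,0],"claw":0.5},{"translation":[0,0,0],"rot":[0,0,0],"claw":0.5},{"translation":[0,0,0],"rot":[0,0,0],"claw":0.5},{"translation":[0,0,0],"rot":[0,0,0],"claw":0.5},{"translation":[0,0,-15],"rot":[0,0,0],"claw":0.5},{"translation":[0,0,-25],"rot":[0,0,0],"claw":0.5},{"translation":[0,0,-30],"rot":[0,0,0],"claw":0.5},{"translation":[0,0,-30],"rot":[0,0,0],"claw":0.5},{"translation":[0,0,-10],"rot":[0,0,0],"claw":0.5},{"translation":[0,0,0],"rot":[0,0,0],"claw":0.5}]' 10
python3 - <<'E'
from h import *
st()
hx=np.array([.967,-.256]);piv=np.array([.5398,-.4294])
for n in ['top','side']:
    im,d=camera(n); P=cam(n); C=cloud(n,d,P)
    q=finder.masks_of('dimmer_tip',n)[:2]
    for e in q:
        m=e['region']&(im.max(2)<60)&(d>0); p=C[m]; p=p[(p[:,2]>.06)&(p[:,2]<.13)]
        print(n,round(e['confidence'],2),np.array(e['position'])*[560,420],len(p),np.round(np.median(p,0),4) if len(p) else '',np.round(p.max(0),3) if len(p) else '',np.round(p.min(0),3) if len(p) else '')
    for e in finder.spot_point('fin',n)[:2]: print('fin',e['confidence'],ray(n,e['position'][0]*560,e['position'][1]*420,.098,P))
for z in (.083,.090,.095): print(z, ray('top',286.8,198.2,z))
print(togo(.49,-.4162,.16))
E
```

```text
time_s: 21.35
ee_pos: [0.5793, -0.2809, 0.1934]
ee_rot: [-3.14, 0.007, 2.882]
wrist_force: [0.1, -0.6, -0.1]
finger_gap: 0.047
grasp_force: 0.0
21.35 [ 0.5793 -0.2809  0.1934] [-3.14   0.007  2.882] gap 0.047 F [ 0.1 -0.6 -0.1] 0.0
top 0.57 [288.512 199.08 ] 98 [ 0.5032 -0.4211  0.1017] [ 0.515 -0.408  0.109] [ 0.493 -0.431  0.093]
fin 0.62 [ 0.5635752  -0.27661441  0.098     ]
fin 0.38 [ 0.62855223 -0.3105153   0.098     ]
side 0.65 [310.016 211.218] 128 [ 0.4999 -0.4281  0.0963] [ 0.513 -0.414  0.105] [ 0.49  -0.436  0.086]
fin 0.61 [ 0.56547439 -0.27838265  0.098     ]
0.083 [ 0.50471616 -0.42148107  0.083     ]
0.09 [ 0.50379623 -0.42127575  0.09      ]
0.095 [ 0.50313914 -0.42112909  0.095     ]
[  48.4 -154.3   26.5]
```

```bash

python3 -m crank '[{"translation":[3,-15,0],"rot":[0,0,0],"claw":0.4},{"translation":[4,-18,0],"rot":[0,0,0],"claw":0.4},{"translation":[5,-21,0],"rot":[0,0,0],"claw":0.4},{"translation":[5,-21,0],"rot":[0,0,0],"claw":0.4},{"translation":[5,-21,0],"rot":[0,0,0],"claw":0.4},{"translation":[5,-21,0],"rot":[0,0,0],"claw":0.4},{"translation":[5,-20,0],"rot":[0,0,0],"claw":0.4},{"translation":[5,-18,0],"rot":[0,0,0],"claw":0.4},{"translation":[0,0,0],"rot":[0,0,0],"claw":0.4},{"translation":[0,0,0],"rot":[0,0,0],"claw":0.4}]' 10
python3 - <<'E'
from h import *
s=st(); P=cam('wrist'); im,d=camera('wrist'); C=cloud('wrist',d,P)
for e in finder.masks_of('dimmer_tip','wrist')[:2]:
    p=C[e['region']&(d>0)]; p=p[(p[:,2]>.06)&(p[:,2]<.13)]
    if len(p):
        f=lambda v: np.linalg.norm(p-v,axis=1)-.013
        from scipy.optimize import least_squares
        print(round(e['confidence'],2),np.array(e['position'])*[560,420],len(p),np.round(least_squares(f,np.median(p,0)-[0,0,.01],loss='soft_l1',f_scale=.001).x,4))
print(togo(.503,-.422,.074))
E
```

```text
time_s: 22.48
ee_pos: [0.5007, -0.4214, 0.1885]
ee_rot: [3.141, -0.001, 2.879]
wrist_force: [0.3, 0.5, 0.1]
finger_gap: 0.0566
grasp_force: 0.0
22.48 [ 0.5007 -0.4214  0.1885] [ 3.141e+00 -1.000e-03  2.879e+00] gap 0.0566 F [0.3 0.5 0.1] 0.0
0.86 [274.4   218.106] 750 [ 0.5043 -0.4191  0.0912]
[ -1.7  -1.8 115. ]
```

```bash

python3 -m crank '[{"translation":[-2.5,0,15],"rot":[0,0,0],"claw":0.4},{"translation":[0,0,20],"rot":[0,0,0],"claw":0.4},{"translation":[0,0,20],"rot":[0,0,0],"claw":0.4},{"translation":[0,0,20],"rot":[0,0,0],"claw":0.4},{"translation":[0,0,20],"rot":[0,0,0],"claw":0.4},{"translation":[0,0,12],"rot":[0,0,0],"claw":0.4},{"translation":[0,0,6],"rot":[0,0,0],"claw":0.4},{"translation":[0,0,0],"rot":[0,0,0],"claw":0.6},{"translation":[0,0,0],"rot":[0,0,0],"claw":0.7},{"translation":[0,0,0],"rot":[0,0,0],"claw":0.75}]' 8
python3 -m crank '[{"translation":[0,0,0],"rot":[0,0,0],"claw":1},{"translation":[0,0,0],"rot":[0,0,0],"claw":1},{"translation":[0,0,0],"rot":[0,0,0],"claw":1}]' 8
python3 -c "from h import *; print(togo(.5398,-.4310,.083))"
```

```text
time_s: 23.42
ee_pos: [0.5052, -0.4216, 0.0782]
ee_rot: [-3.14, 0.003, 2.882]
wrist_force: [-0.3, 0.3, 0.2]
finger_gap: 0.0398
grasp_force: 0.0
time_s: 23.67
ee_pos: [0.5049, -0.4204, 0.0778]
ee_rot: [3.14, 0.001, 2.882]
wrist_force: [0.0, 3.2, 2.8]
finger_gap: 0.025
grasp_force: 8.0
[-36.5  -1.3  -5.2]
```

```bash

python3 -m crank '[{"translation":[-6,0,-2.5],"rot":[0,0,0],"claw":1},{"translation":[-6,0,-2],"rot":[0,0,0],"claw":1},{"translation":[-6,0,-1.5],"rot":[0,0,0],"claw":1},{"translation":[-6,0,-1],"rot":[0,0,0],"claw":1},{"translation":[-6,0,-1],"rot":[0,0,0],"claw":1},{"translation":[-6,0,0],"rot":[0,0,0],"claw":1},{"translation":[0,0,0],"rot":[0,0,0],"claw":1}]' 8
python3 - <<'E'
from h import *
s=st(); print(togo(.5398,-.4310,.083))
P=cam('wrist'); im,d=camera('wrist'); cv2.imwrite('pics/w9.png',im); C=cloud('wrist',d,P)
from scipy.optimize import least_squares
for e in finder.masks_of('dimmer_tip','wrist')[:2]:
    p=C[e['region']&(d>0)]; p=p[(p[:,2]>.06)&(p[:,2]<.13)]
    if len(p):
        f=lambda v: np.linalg.norm(p-v,axis=1)-.013
        b=least_squares(f,np.median(p,0)-[0,0,.01],loss='soft_l1',f_scale=.001).x; x=(b[:2]-[.5398,-.4294])@[.967,-.256]
        print(round(e['confidence'],2),len(p),np.round(b,4),'j',.7+np.arcsin(x/.08))
    
im,d=camera('side'); C=cloud('side',d); cv2.imwrite('pics/s3.png',cv2.resize(im[150:270,240:420],None,fx=4,fy=4))
E
```

```text
time_s: 24.25
ee_pos: [0.5413, -0.43, 0.0864]
ee_rot: [3.141, 0.004, 2.883]
wrist_force: [1.2, 4.5, 5.0]
finger_gap: 0.0251
grasp_force: 8.0
24.25 [ 0.5413 -0.43    0.0864] [3.141 0.004 2.883] gap 0.0251 F [1.2 4.5 5. ] 8.000558987259865
[ 1.2 -1.4  3.4]
0.63 2058 [ 0.5377 -0.4277  0.1014] j 0.6697264302244464
```

View pics/s3.png

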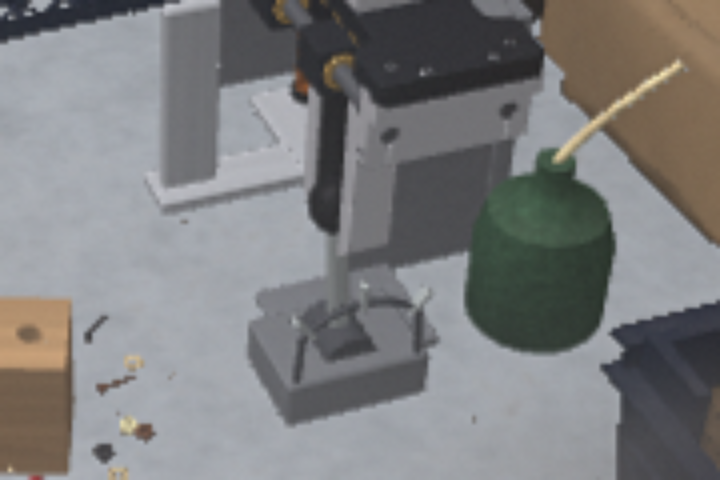

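The lever stands upright in the fingers (j ≈ 0.67–0.7) and the carrier is still home. Hold for over 3 s.

```bash

python3 -m crank '[{"translation":[0,0,0],"rot":[0,0,0],"claw":1},{"translation":[0,0,0],"rot":[0,0,0],"claw":1},{"translation":[0,0,0],"rot":[0,0,0],"claw":1},{"translation":[0,0,0],"rot":[0,0,0],"claw":1},{"translation":[0,0,0],"rot":[0,0,0],"claw":1},{"translation":[0,0,0],"rot":[0,0,0],"claw":1},{"translation":[0,0,0],"rot":[0,0,0],"claw":1},{"translation":[0,0,0],"rot":[0,0,0],"claw":1},{"translation":[0,0,0],"rot":[0,0,0],"claw":1},{"translation":[0,0,0],"rot":[0,0,0],"claw":1}]' | head -2
python3 -m crank '[{"translation":[0,0,0],"rot":[0,0,0],"claw":1},{"translation":[0,0,0],"rot":[0,0,0],"claw":1},{"translation":[0,0,0],"rot":[0,0,0],"claw":1},{"translation":[0,0,0],"rot":[0,0,0],"claw":1},{"translation":[0,0,0],"rot":[0,0,0],"claw":1},{"translation":[0,0,0],"rot":[0,0,0],"claw":1},{"translation":[0,0,0],"rot":[0,0,0],"claw":1},{"translation":[0,0,0],"rot":[0,0,0],"claw":1},{"translation":[0,0,0],"rot":[0,0,0],"claw":1},{"translation":[0,0,0],"rot":[0,0,0],"claw":1}]' | head -2
python3 -m crank '[{"translation":[0,0,0],"rot":[0,0,0],"claw":1},{"translation":[0,0,0],"rot":[0,0,0],"claw":1},{"translation":[0,0,0],"rot":[0,0,0],"claw":1},{"translation":[0,0,0],"rot":[0,0,0],"claw":1},{"translation":[0,0,0],"rot":[0,0,0],"claw":1},{"translation":[0,0,0],"rot":[0,0,0],"claw":1},{"translation":[0,0,0],"rot":[0,0,0],"claw":1},{"translation":[0,0,0],"rot":[0,0,0],"claw":1},{"translation":[0,0,0],"rot":[0,0,0],"claw":1},{"translation":[0,0,0],"rot":[0,0,0],"claw":1}]' | head -2
python3 -m crank '[{"translation":[0,0,0],"rot":[0,0,0],"claw":1},{"translation":[0,0,0],"rot":[0,0,0],"claw":1},{"translation":[0,0,0],"rot":[0,0,0],"claw":1},{"translation":[0,0,0],"rot":[0,0,0],"claw":1},{"translation":[0,0,0],"rot":[0,0,0],"claw":1},{"translation":[0,0,0],"rot":[0,0,0],"claw":1},{"translation":[0,0,0],"rot":[0,0,0],"claw":1},{"translation":[0,0,0],"rot":[0,0,0],"claw":1},{"translation":[0,0,0],"rot":[0,0,0],"claw":1},{"translation":[0,0,0],"rot":[0,0,0],"claw":1}]' | head -2
python3 - <<'E'
from h import *
im,d=camera('side'); P=cam('side')
for e in finder.spot_point('fin','side')[:2]: print('fin',e['confidence'],ray('side',e['position'][0]*560,e['position'][1]*420,.098,P))
for e in finder.spot_point('carrier','side')[:2]: print('car',e['confidence'],ray('side',e['position'][0]*560,e['position'][1]*420,0,P))
im,d=camera('wrist'); P=cam('wrist'); C=cloud('wrist',d,P); m=(C[...,2]>.105)&(C[...,2]<.122)&(abs(C[...,0]-.56)<.05)&(abs(C[...,1]+.275)<.05);print(m.sum(),cv2.minAreaRect((C[m][:,:2]*1000).astype(np.float32)) if m.sum()>20 else '')
E
```

```text
time_s: 25.23
ee_pos: [0.5409, -0.4299, 0.0864]
time_s: 26.07
ee_pos: [0.5409, -0.4299, 0.0864]
time_s: 26.9
ee_pos: [0.5408, -0.4299, 0.0864]
time_s: 27.73
ee_pos: [0.5409, -0.4299, 0.0864]
fin 0.8 [ 0.56398248 -0.27955249  0.098     ]
car 0.79 [ 0.65193689 -0.30695539  0.        ]
17
```

```bash

python3 -m crank '[{"translation":[8,0,0.4],"rot":[0,0,0],"claw":1},{"translation":[8,0,1.2],"rot":[0,0,0],"claw":1},{"translation":[7.7,0,2],"rot":[0,0,0],"claw":1},{"translation":[7.6,0,2.7],"rot":[0,0,0],"claw":1},{"translation":[7.2,0,3.5],"rot":[0,0,0],"claw":1},{"translation":[6.8,0,4.2],"rot":[0,0,0],"claw":1},{"translation":[6.3,0,4.8],"rot":[0,0,0],"claw":1},{"translation":[2,0,1],"rot":[0,0,0],"claw":1},{"translation":[0,0,0],"rot":[0,0,0],"claw":1},{"translation":[0,0,0],"rot":[0,0,0],"claw":1}]' 8
cat > ball.py <<'E'
from h import *
from scipy.optimize import least_squares
s=st(); P=cam('wrist'); im,d=camera('wrist'); cv2.imwrite('pics/wb.png',im); C=cloud('wrist',d,P)
for e in finder.masks_of('dimmer_tip','wrist')[:1]:
    p=C[e['region']&(d>0)]; p=p[(p[:,2]>.06)&(p[:,2]<.13)]
    f=lambda v: np.linalg.norm(p-v,axis=1)-.013
    b=least_squares(f,np.median(p,0)-[0,0,.01],loss='soft_l1',f_scale=.001).x; x=(b[:2]-[.5398,-.4294])@[.967,-.256]
    print(round(e['confidence'],2),len(p),np.round(b,4),'x',x,'j',.7+np.arcsin(np.clip(x/.08,-1,1)),'j from z',.7-np.arccos(np.clip((b[2]-.022)/.08,-1,1)))
E
python3 ball.py
```

```text
time_s: 28.77
ee_pos: [0.4904, -0.4167, 0.0661]
ee_rot: [3.141, 0.009, 2.882]
wrist_force: [9.5, 3.6, 1.7]
finger_gap: 0.0253
grasp_force: 8.0
28.77 [ 0.4904 -0.4167  0.0661] [3.141 0.009 2.882] gap 0.0253 F [9.5 3.6 1.7] 8.000044450163841
0.59 2060 [ 0.4929 -0.4159  0.0828] x -0.0488316518293229 j 0.043440010736202406 j from z -0.007734439140559046
```

The lever is against its stop (9.5 N reaction). Release, rise and check it.

```bash

python3 -m crank '[{"translation":[0,0,0],"rot":[0,0,0],"claw":0.4},{"translation":[0,0,0],"rot":[0,0,0],"claw":0.4},{"translation":[0,0,0],"rot":[0,0,0],"claw":0.4},{"translation":[0,0,0],"rot":[0,0,0],"claw":0.4},{"translation":[0,0,-15],"rot":[0,0,0],"claw":0.4},{"translation":[0,0,-25],"rot":[0,0,0],"claw":0.4},{"translation":[0,0,-30],"rot":[0,0,0],"claw":0.4},{"translation":[0,0,-30],"rot":[0,0,0],"claw":0.4},{"translation":[0,0,-20],"rot":[0,0,0],"claw":0.4},{"translation":[0,0,0],"rot":[0,0,0],"claw":0.4}]' 8
python3 ball.py
python3 - <<'E'
from h import *
im,d=camera('top'); P=cam('top'); C=cloud('top',d,P)
for e in finder.spot_point('fin','top')[:2]: print('fin',e['confidence'],ray('top',e['position'][0]*560,e['position'][1]*420,.098,P))
m=(C[...,2]>.10)&(C[...,2]<.122)&(abs(C[...,0]-.56)<.04)&(abs(C[...,1]+.275)<.035);print(m.sum(),C[m].mean(0) if m.sum() else '')
print(togo(.5725,-.2785,.19))
E
```

```text
time_s: 29.7
ee_pos: [0.4884, -0.419, 0.1911]
ee_rot: [-3.135, 0.009, 2.881]
wrist_force: [0.4, 0.4, 1.5]
finger_gap: 0.0564
grasp_force: 0.0
29.7 [ 0.4884 -0.419   0.1911] [-3.135  0.009  2.881] gap 0.0564 F [0.4 0.4 1.5] 0.0
0.63 753 [ 0.4928 -0.4161  0.0827] x -0.04881703514911207 j 0.043670654637383066 j from z -0.010049957999855086
fin 0.8 [ 0.56451984 -0.27259092  0.098     ]
fin 0.67 [ 0.35494015 -0.48313443  0.098     ]
36 [ 0.5731409  -0.27808728  0.11437367]
[-47.9 155.1  -7.9]
```

```bash

python3 -m crank '[{"translation":[-4,16,0],"rot":[0,0,0],"claw":0.45},{"translation":[-5,20,0],"rot":[0,0,0],"claw":0.45},{"translation":[-6,20,0],"rot":[0,0,0],"claw":0.45},{"translation":[-6,20,0],"rot":[0,0,0],"claw":0.45},{"translation":[-6,20,0],"rot":[0,0,0],"claw":0.45},{"translation":[-6,20,0],"rot":[0,0,0],"claw":0.45},{"translation":[-5,20,0],"rot":[0,0,0],"claw":0.45},{"translation":[-5,19,0],"rot":[0,0,0],"claw":0.45},{"translation":[0,0,0],"rot":[0,0,0],"claw":0.45},{"translation":[0,0,0],"rot":[0,0,0],"claw":0.45}]' 40
python3 - <<'E'
from h import *
st(); P=cam('wrist'); im,d=camera('wrist'); C=cloud('wrist',d,P); cv2.imwrite('pics/w10.png',im)
m=(C[...,2]>.105)&(C[...,2]<.122)&(abs(C[...,0]-.56)<.05)&(abs(C[...,1]+.275)<.03);print(m.sum(),cv2.minAreaRect((C[m][:,:2]*1000).astype(np.float32)))
print(togo(.571,-.278,.080))
E
```

```text
time_s: 30.73
ee_pos: [0.5686, -0.2759, 0.1829]
ee_rot: [3.141, -0.003, 2.884]
wrist_force: [-0.3, 0.5, -0.3]
finger_gap: 0.0517
grasp_force: 0.0
30.73 [ 0.5686 -0.2759  0.1829] [ 3.141e+00 -3.000e-03  2.884e+00] gap 0.0517 F [-0.3  0.5 -0.3] 0.0
511 ((581.53955078125, -282.44635009765625), (12.578134536743164, 62.0710563659668), 67.23129272460938)
[ -3.2  -0.4 103.2]
```

View pics/w10.png

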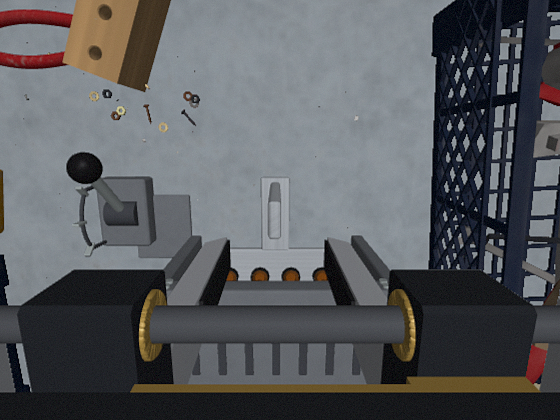

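The fin stands straight at (274,212) between the fingers, and the lever leans to the front (off). Grip the fin and draw the carrier out.

```bash

python3 -m crank '[{"translation":[0,-1,15],"rot":[0,0,0],"claw":0.45},{"translation":[0,0,20],"rot":[0,0,0],"claw":0.45},{"translation":[0,0,20],"rot":[0,0,0],"claw":0.45},{"translation":[0,0,20],"rot":[0,0,0],"claw":0.45},{"translation":[0,0,15],"rot":[0,0,0],"claw":0.45},{"translation":[0,0,10],"rot":[0,0,0],"claw":0.45},{"translation":[0,0,3],"rot":[0,0,0],"claw":0.7},{"translation":[0,0,0],"rot":[0,0,0],"claw":0.85},{"translation":[0,0,0],"rot":[0,0,0],"claw":1},{"translation":[0,0,0],"rot":[0,0,0],"claw":1}]' 40
python3 -m crank '[{"translation":[0,0,0],"rot":[0,0,0],"claw":1},{"translation":[0,0,0],"rot":[0,0,0],"claw":1},{"translation":[0,0,0],"rot":[0,0,0],"claw":1},{"translation":[2,0,0],"rot":[0,0,0],"claw":1},{"translation":[4,0,0],"rot":[0,0,0],"claw":1},{"translation":[8,0,0],"rot":[0,0,0],"claw":1},{"translation":[10,0,0],"rot":[0,0,0],"claw":1},{"translation":[10,0,0],"rot":[0,0,0],"claw":1},{"translation":[10,0,0],"rot":[0,0,0],"claw":1},{"translation":[10,0,0],"rot":[0,0,0],"claw":1}]' 40
python3 -m crank '[{"translation":[10,0,0],"rot":[0,0,0],"claw":1},{"translation":[10,0,0],"rot":[0,0,0],"claw":1},{"translation":[10,0,0],"rot":[0,0,0],"claw":1},{"translation":[10,0,0],"rot":[0,0,0],"claw":1},{"translation":[10,0,0],"rot":[0,0,0],"claw":1},{"translation":[10,0,0],"rot":[0,0,0],"claw":1},{"translation":[10,0,0],"rot":[0,0,0],"claw":1},{"translation":[8,0,0],"rot":[0,0,0],"claw":1},{"translation":[4,0,0],"rot":[0,0,0],"claw":1},{"translation":[0,0,0],"rot":[0,0,0],"claw":1}]' 40
```

```text
time_s: 31.62
ee_pos: [0.5691, -0.2794, 0.0832]
ee_rot: [-3.141, 0.003, 2.881]
wrist_force: [0.2, -0.4, 0.9]
finger_gap: 0.0286
grasp_force: 0.0
time_s: 32.45
ee_pos: [0.5165, -0.2653, 0.0828]
ee_rot: [-3.141, 0.004, 2.882]
wrist_force: [3.9, -1.1, -2.4]
finger_gap: 0.0101
grasp_force: 40.0
time_s: 33.28
ee_pos: [0.4361, -0.2438, 0.0825]
ee_rot: [-3.141, 0.001, 2.881]
wrist_force: [1.2, -1.4, 7.5]
finger_gap: 0.0098
grasp_force: 40.0
```

Drawn out about 138 mm. Release, back off and verify.

```bash

python3 -m crank '[{"translation":[0,0,0],"rot":[0,0,0],"claw":0.45},{"translation":[0,0,0],"rot":[0,0,0],"claw":0.45},{"translation":[0,0,0],"rot":[0,0,0],"claw":0.45},{"translation":[0,0,0],"rot":[0,0,0],"claw":0.45},{"translation":[0,0,-15],"rot":[0,0,0],"claw":0.45},{"translation":[0,0,-25],"rot":[0,0,0],"claw":0.45},{"translation":[0,0,-30],"rot":[0,0,0],"claw":0.45},{"translation":[0,0,-30],"rot":[0,0,0],"claw":0.45},{"translation":[0,0,-30],"rot":[0,0,0],"claw":0.45},{"translation":[0,0,-20],"rot":[0,0,0],"claw":0.45}]' 10
python3 -m crank '[{"translation":[15,0,-10],"rot":[0,0,0],"claw":0.45},{"translation":[15,0,-10],"rot":[0,0,0],"claw":0.45},{"translation":[15,0,-10],"rot":[0,0,0],"claw":0.45},{"translation":[15,0,-10],"rot":[0,0,0],"claw":0.45},{"translation":[0,0,0],"rot":[0,0,0],"claw":0.45},{"translation":[0,0,0],"rot":[0,0,0],"claw":0.45},{"translation":[0,0,0],"rot":[0,0,0],"claw":0.45}]' 10
python3 look.py w11; python3 - <<'E'
from h import *
im,d=camera('side'); P=cam('side'); a=cv2.resize(im[90:300,150:430],None,fx=2.8,fy=2.8); cv2.imwrite('pics/s4.png',a)
for k,z in dict(fin=.098,dimmer_tip=.083,carrier=0).items():
    for e in finder.spot_point(k,'side')[:1]: print(k,e['confidence'],ray('side',e['position'][0]*560,e['position'][1]*420,z,P))
E
```

```text
time_s: 34.12
ee_pos: [0.4371, -0.244, 0.2342]
ee_rot: [-3.141, 0.002, 2.882]
wrist_force: [0.3, 0.3, 0.1]
finger_gap: 0.0517
grasp_force: 0.0
time_s: 34.7
ee_pos: [0.3791, -0.2283, 0.2706]
ee_rot: [3.141, -0.001, 2.882]
wrist_force: [-0.6, 0.6, 0.0]
finger_gap: 0.0514
grasp_force: 0.0
34.7 [ 0.3791 -0.2283  0.2706] [ 3.141e+00 -1.000e-03  2.882e+00] gap 0.0514 F [-0.6  0.6  0. ] 0.0
j [-0.67 -0.16  1.48  0.    1.82 -1.98]
vial0 0.98 319 311 [ 0.5346 -0.2143  0.07  ]
vial0 0.73 262 307 [ 0.5122 -0.2808  0.07  ]
vial0 0.7 289 311 [ 0.5254 -0.2499  0.07  ]
vial0 0.6 235 309 [ 0.5068 -0.3122  0.07  ]
fin 0.92 277 250 [ 0.4368 -0.2412  0.098 ]
block 0.63 178 199 [ 0.3673 -0.3596  0.    ]
block 0.49 277 288 [ 0.5244 -0.2642  0.    ]
carrier 0.56 272 286 [ 0.5201 -0.2702  0.    ]
fin 0.87 [ 0.43155449 -0.2470776   0.098     ]
dimmer_tip 0.55 [ 0.495012   -0.42028345  0.083     ]
carrier 0.67 [ 0.51977937 -0.27377601  0.        ]
```

View pics/s4.png

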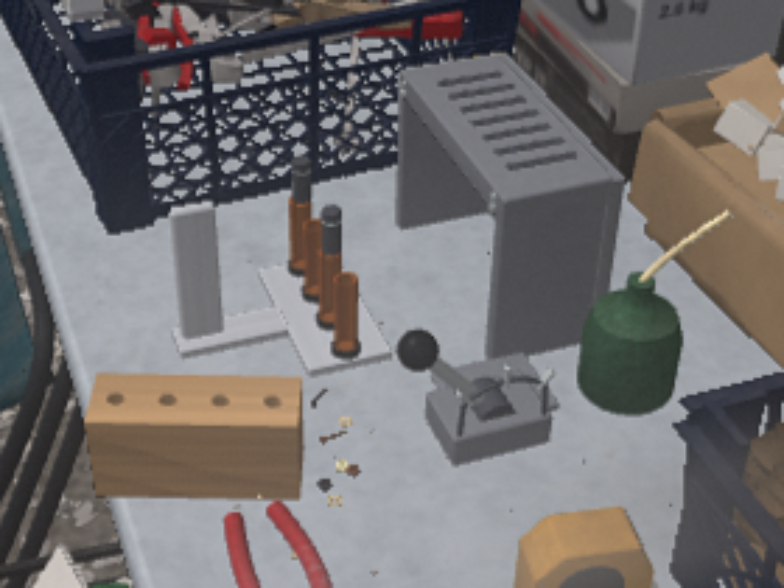

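The carrier stands clear about 134 mm in front of home. Both rods are fully down at crop (300,180) and (330,230), the lever is off at (418,350), and the bystanders look undisturbed.

```bash
python3 -c "from plant import order; print(order.close_job())"
```

```text
the job is handed in; nothing more can be done
None
```

The job is handed in: both rods in the block (there were only two) were moved to vials and cured, the lever was held upright for over 3 s and then turned off, and the carrier stands clear of the hood with both rods still fully down; the hand-in call returned no verdict.

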